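Load the engraving sled, slide it home and start

ROBOT

A 6-joint arm with a two-finger parallel gripper is mounted at the origin on the work surface. World frame = base frame: x ahead of the robot, y to its left, z up, the work surface at z = 0. Lengths are in m, angles in rad, forces in N, time in s.
With the tool pointing down it reaches from about 0.25 to 0.725 m from the base axis. Payload 4 kg.
Tool frame: the origin (TCP) lies on the centre line of the jaws, within the pads' length; the fingertips stand 25 mm ahead of it and the grasp point (between the pads) lies 6 mm ahead of it (arm.tip_reach is the distance from the TCP to the fingertips, in m); y points along the fingers, x is the direction in which the jaws open and shut, and the axes are right-handed (so a half turn about y gives the same grasp; the last joint's range is limited). The gripper opens to 85 mm and grips with 20 to 120 N. Pads are 22 mm wide; open, the fingers measure 114 mm over their backs; the gripper's body (76 mm by 85 mm) begins 54 mm behind the grasp point. The pads swing forward as they close: fully open they stand 13 mm farther back than shut.
Start: joints at [-1.283, 0.241, 0.005, 1.335, 0, 1.571], TCP at [0.142, -0.479, 0.256] pointing down, gripper open.
Joint ranges: [-2.72, 2.72], [-1.05, 1.87], [-1.09, 1.28], [-1.99, 2.15], [-1.42, 1.44], [-3.14, 3.14]. Speed limits (rad/s): [2.79, 2.79, 3.14, 3.14, 3.14, 3.14].

INTERFACE

Orientations are given as a unit quaternion [x, y, z, w].
In Python, from rig import monitor, imaging, order, arm gives the robot as it stands.
- The arm moves only by the tool carry_out, never from a script. Its argument "targets" is a list of rows, each a list of 6 numbers: the shift along the tool's x, y, z in mm, then the turn, a rotation vector about the tool's x, y, z in rad. In form: [[tx, ty, tz, rx, ry, rz], ...]. A call has 1 to 20 rows; each row shifts and turns the commanded pose from where the row before left it, along the tool's axes as they then stand; what a row does not reach is not made up. A row lasts 1/12 s, in which the tool goes at most 41.7 mm and 7.16 degrees, less where a joint would pass 70% of its speed; a pose out of reach is approached as far as the arm can. A call is refused whole if a number of a shift passes 41.7 or a number of a turn 0.125, either way. A call with a gripper value outside its range is refused whole. "fingers" is the opening, from -1 (shut) to 1 (fully open), so that 0 is half open, set as the call begins (left out, the last holds). The fingers move at their own pace and stop on an object; "newtons" is the grip in N (left out, the last holds). Time passes only in rows, so rows that do not move let the fingers close. It gives the time, the measured TCP pose, the force and the opening at its end, in the units of the state.
- monitor.get_state(): the state, without advancing time (a new reading comes with each control period).
- imaging.read_camera(name): name is "scene" or "top"; returns a dict with "image" (420x560x3 uint8, blue, green, red), "K" (3x3 intrinsics, pixels), "pose" (4x4, takes a point from camera to world coordinates). Camera axes: x right, y up, looking along -z (the intrinsics and any distortion apply to the point x, -y, -z); pixel columns grow to the right and rows downward; lengths in m; the calibration is good to about 2 mm. A picture is of the moment at which its call begins. There is no depth.
- order.close_job(): hands the job in, once; it reports no verdict.
Trained networks look in the newest picture that a camera, given by its name, has taken for a name from the list of things; names that differ only in an ending like _2 or _b are one class to them, and where a whole thing is asked for, a point or a joint stands for the part that bears it (a point fixed in the world has none). Each returns a list of dicts, best first, with "conf" (0 to 1); they miss things now and then, are a little off and sometimes report something else, mostly with a low value. They report only what shows in the picture. A call takes as long as a camera call. They do not tell look-alikes from the thing itself.
- imaging.silhouettes(camera, query): "pixels" (420x560 bool, what is visible of it) and "extent" ([left, top, right, bottom] in pixels, round what is visible of it).
- imaging.spot_point(camera, query): "position" ([row, column] in pixels: a listed point, or the origin of a listed thing).
The state is a dict: "time": time; "joint_positions": joint angles; "qd": joint speeds; "joint_torque": joint torques, N m; "eef_pos": TCP position; "eef_rot": TCP orientation; "wrist_force": force on the tool from outside, world axes, zero at the start; "ft_torque": the same for the moment, N m; "opening": opening from 0.0 (shut) to 1.0 (fully open).
Only numpy, scipy, OpenCV 4.12 (cv2) and the standard library are available. Lean on these libraries where they do the work, as an engineer would, in place of code of your own. Each camera call takes 0.05 s, during which the arm holds its last target. There are 200 camera calls.

TASK

Throw the dark offcuts left on the grey-topped sled into the blue scrap bin and lay every pale wooden blank flat in a bay of its own on the sled, lengthwise along the sled's travel. Then push the sled fully home against its end stop (push at the middle of its bar, it jams otherwise), after that swing the amber cover fully shut, and last press the green start button right down. Leave the other things on the bench where they are.

Things in the scene. Friction and masses are not known exactly. Their poses are not given: they have to be found in the camera images.
- track: fixed base of the engraving station; origin on the table, +y = direction of travel, z up. Plate 280 (x) x 420 (y -240..180) mm. Sled rides on rails, tops 22 mm up, y -235..140, with a red T-slot along x = 0. Black end stop, face at y = 149, top 40 mm up: the sled is fully home with its origin at y = 90. Cover posts at x = +-131, y = 165, 88 mm high. Pod 66 x 56, 40 high at x = -95, y = 208
- sled: loose grey-topped wooden sled held in the slot by a T runner, 0.4-0.65 kg, 236 wide (x), 118 long (y = travel); origin at the centre of the deck's underside, deck top 8 mm above. Wooden push bar along x across its rear, y -59..-47, up to 48 mm above the origin, red mark at its middle. Straight push at the middle: 3-7 N; more than 30 mm off it cocks and jams, back off to free
- sled_bays (a point): middle of the four bays on the sled's deck top, 3 mm ahead (y) of the sled's origin, axes as the sled. Bay centres at x = -87, -29, 29, 87 mm from here, y = 0; each bay 51 mm wide (x), 100 mm long (y), between fences 6 mm high and 6 mm thick, the middle fence red. The push bar (40 mm above the deck) closes the rear end, a 6 mm fence the front
- cover_hinge (a point): middle of the cover's hinge line, 80 mm above the table, at x = 0, y = 165 mm of the track, axes as the track; the hinge runs along x
- cover (a joint): angle of the amber cover (rad): 0 = shut, level, reaching towards the track's -y; 1.57 upright; stays where left (2 to 5 N at the edge moves it). Plate 246 wide, 5 thick, 152 mm long from the hinge; a lip at its edge reaches 24 mm down and drops behind the push bar. Orange tab 70 wide, 10 thick, in the plate's plane mid-edge, 152..188 mm from the hinge. Block 28 mm high on its outside at x = 70 mm
- start (a joint): travel of the green start button (m): 0 released, 0.006 fully down (about 5 N); springs back
- start_top (a point): centre of the top of the green start button, 32 mm across, about 58 mm above the table; pressed straight down
- bin: fixed blue scrap bin, open top, 150 (x) x 110 (y) x 60 mm high, walls 4 mm; origin at the centre of its underside
- blank0_mid (a point): pale wooden blank with a white end band, 90 x 30 x 30 mm, 60 g, may be absent; point at its centre, x axis along its length
- blank1_mid (a point): pale wooden blank with a white end band, 90 x 30 x 30 mm, 60 g, may be absent; point at its centre, x axis along its length
- blank2_mid (a point): pale wooden blank with a white end band, 90 x 30 x 30 mm, 60 g, may be absent; point at its centre, x axis along its length
- blank3_mid (a point): pale wooden blank with a white end band, 90 x 30 x 30 mm, 60 g, may be absent; point at its centre, x axis along its length
- offcut0_mid (a point): dark wooden offcut, 60 x 30 x 30 mm, 40 g, lies in one of the sled's bays at first, may be absent; point at its centre, x axis along its length
- offcut1_mid (a point): dark wooden offcut, 60 x 30 x 30 mm, 40 g, lies in one of the sled's bays at first, may be absent; point at its centre, x axis along its length
- offcut2_mid (a point): dark wooden offcut, 60 x 30 x 30 mm, 40 g, lies in one of the sled's bays at first, may be absent; point at its centre, x axis along its length
- file0: file with black and orange handle, 265 mm long, lying on the table; bystander, not to be disturbed; origin near the handle's front end, at the table
- cork0: cork sanding block 75 x 55 x 36 mm; bystander, not to be disturbed; origin at the underside
- cork1: cork sanding block 75 x 55 x 36 mm; bystander, not to be disturbed; origin at the underside
- glue: yellow glue bottle, 60 mm across, 150 mm tall; bystander, not to be disturbed; origin at the underside
- mug: blue mug, 76 mm across, 90 mm tall; bystander, not to be disturbed; origin at the underside
Mind the look-alikes: they are no part of the job. Leave any red or turquoise look-alike of the part that bears offcut2_mid alone.

How it is judged:
By the outcome, as a careful person would: the job done as asked, in the order asked, and still so for the second after the job is handed in, with the robot touching nothing.
Of offcut0, offcut1, offcut2 only 1 to 2 are there at a start; the rules pass over those that are not, and their reading is None.
Of blank0, blank1, blank2, blank3 only 2 to 4 are there at a start; the rules pass over those that are not, and their reading is None.
At some moment in a run one of blank0, blank1, blank2, blank3 may be knocked a few centimetres aside while the robot is not near it.
Once in a run the grip may slacken for a moment while it holds something.
It also fails if it takes over 210 s, if anything falls off the work surface, if the arm or the gripper's body presses on something with over 40 N, if the wrist force passes 120 N, or if a joint passes its speed limit or range.

## Working session

There is one attempt and no reset: what is moved stays moved. The work goes in short steps, Python scripts to look and compute and a tool call to move; the robot and the scene stay as the last step left them, time stands still between calls to the robot, and variables do not carry over. Pictures are saved under pics/ and viewed, about 12 in all and at most 16, crops included, and the job is handed in when it is done.

Besides the shell and the picture viewer there is one more tool, called after "Call:" in YAML: its name, and indented under it one key for each argument. carry_out: Moves the arm, as the interface text tells. Its arguments: {"type":"object","properties":{"targets":{"type":"array","items":{"type":"array","items":{"type":"number"}}},"fingers":{"type":"number"},"newtons":{"type":"number"}},"required":["targets"]}

```bash
ls; mkdir -p pics; cat > h.py <<'E'
import numpy as np, cv2
from rig import monitor, imaging, order, arm
from scipy.spatial.transform import Rotation as R
def cam(n): return imaging.read_camera(n)
def ray(c,rc):
    K=c["K"];T=c["pose"];r,cc=rc
    d=c.get("dist",c.get("D"))
    p=cv2.undistortPoints(np.array([[[cc,r]]],float),np.array(K),None if d is None else np.array(d))[0,0]
    v=T[:3,:3]@np.array([p[0],-p[1],-1.]); return T[:3,3],v/np.linalg.norm(v)
def atz(c,rc,z):
    o,v=ray(c,rc); return o+v*(z-o[2])/v[2]
def tri(c1,p1,c2,p2):
    o1,v1=ray(c1,p1);o2,v2=ray(c2,p2)
    A=np.stack([v1,-v2],1);s=np.linalg.lstsq(A,o2-o1,rcond=None)[0]
    a=o1+v1*s[0];b=o2+v2*s[1]; return (a+b)/2,np.linalg.norm(a-b)
def proj(c,P):
    T=c["pose"];q=T[:3,:3].T@(np.array(P)-T[:3,3]);q=np.array([q[0],-q[1],-q[2]]);u=c["K"]@q;return u[1]/u[2],u[0]/u[2]
E
python3 - <<'E'
from h import *
np.set_printoptions(precision=4,suppress=True)
s=monitor.get_state();print(s)
C={n:cam(n) for n in("scene","top")}
for n in C:
    c=C[n];cv2.imwrite(f"pics/{n}0.png",c["image"]);print(n,[k for k in c],c["K"],c["pose"])
for q in ["track","sled","sled_bays","cover_hinge","start_top","bin","blank0_mid","offcut0_mid","file0","cork0","glue","mug"]:
    for n in C:
        print(q,n,[(np.round(d["position"],1).tolist(),round(float(d["conf"]),2)) for d in imaging.spot_point(n,q)])
print([a for a in dir(arm) if a[0]!='_'])
E
```

```text
pics
{'time': 0.0, 'joint_positions': array([-1.283 ,  0.2414,  0.0037,  1.3352,  0.    ,  1.5708]), 'qd': array([-0.    ,  0.0005,  0.    ,  0.0001, -0.002 , -0.0003]), 'joint_torque': array([  0.0001, -37.2321,  25.2406,   0.0171,   0.    ,   0.    ]), 'eef_pos': array([ 0.1418, -0.4789,  0.2554]), 'eef_rot': array([-0.5661,  0.4237, -0.4225,  0.567 ]), 'wrist_force': array([-0.3696,  0.7144, -0.5116]), 'ft_torque': array([ 0.0123, -0.0079, -0.0512]), 'opening': 1.0012617059127888}
scene ['image', 'K', 'pose'] [[438.4034   0.     276.7815]
 [  0.     438.4034 205.3094]
 [  0.       0.       1.    ]] [[-0.8269 -0.471   0.3071  0.9519]
 [ 0.5621 -0.7065  0.4301  0.6533]
 [ 0.0144  0.5283  0.849   1.3897]
 [ 0.      0.      0.      1.    ]]
top ['image', 'K', 'pose'] [[435.4817   0.     279.1441]
 [  0.     435.4817 209.9971]
 [  0.       0.       1.    ]] [[-0.0282  0.9844 -0.1736  0.2893]
 [-0.9995 -0.0307 -0.0121 -0.0267]
 [-0.0173  0.1732  0.9847  1.217 ]
 [ 0.      0.      0.      1.    ]]
track scene [([202.7, 250.6], 0.8)]
track top [([203.7, 317.3], 0.65)]
sled scene [([174.0,
[... 328 characters left out ...]
art_top top [([237.1, 243.5], 0.68)]
bin scene [([329.1, 350.8], 0.86)]
bin top [([236.2, 240.6], 0.61), ([213.7, 114.9], 0.6)]
blank0_mid scene []
blank0_mid top []
offcut0_mid scene []
offcut0_mid top [([235.0, 204.7], 0.48)]
file0 scene [([146.1, 187.1], 0.83), ([129.8, 244.3], 0.75)]
file0 top [([170.7, 444.4], 0.97), ([203.4, 316.2], 0.53)]
cork0 scene [([250.8, 360.3], 0.73), ([318.8, 277.5], 0.72), ([166.4, 237.8], 0.69)]
cork0 top [([148.6, 170.7], 0.9), ([282.3, 181.3], 0.88)]
glue scene [([284.3, 381.5], 0.59)]
glue top [([272.5, 131.6], 0.71)]
mug scene [([128.1, 246.5], 0.73), ([223.1, 307.4], 0.7), ([170.5, 235.8], 0.43)]
mug top [([257.7, 431.1], 0.57)]
['IKError', 'tip_reach']
```

```bash
python3 - <<'E'
import cv2
for n in("scene","top"):
    cv2.imwrite(f"pics/{n}0b.png",cv2.resize(cv2.imread(f"pics/{n}0.png"),(800,600),interpolation=cv2.INTER_CUBIC))
E
```

```text
(no output)
```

View pics/scene0b.png

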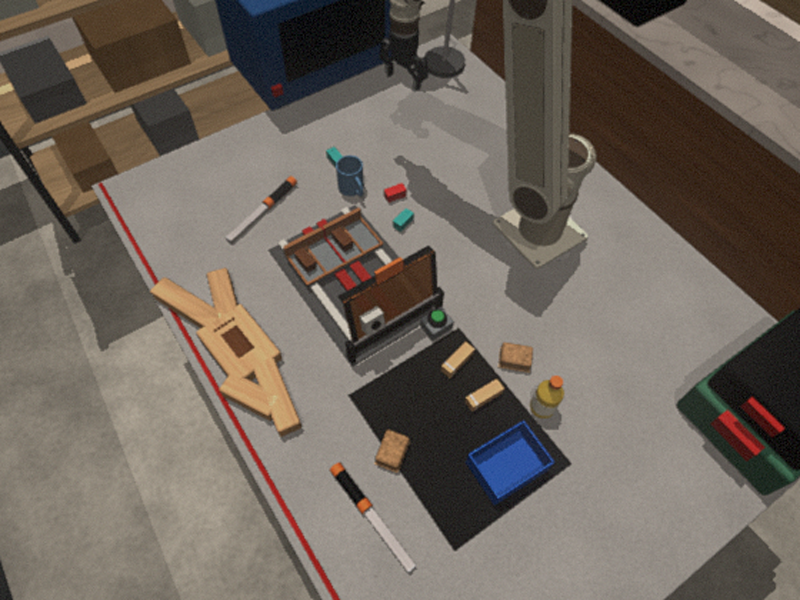

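View pics/top0b.png

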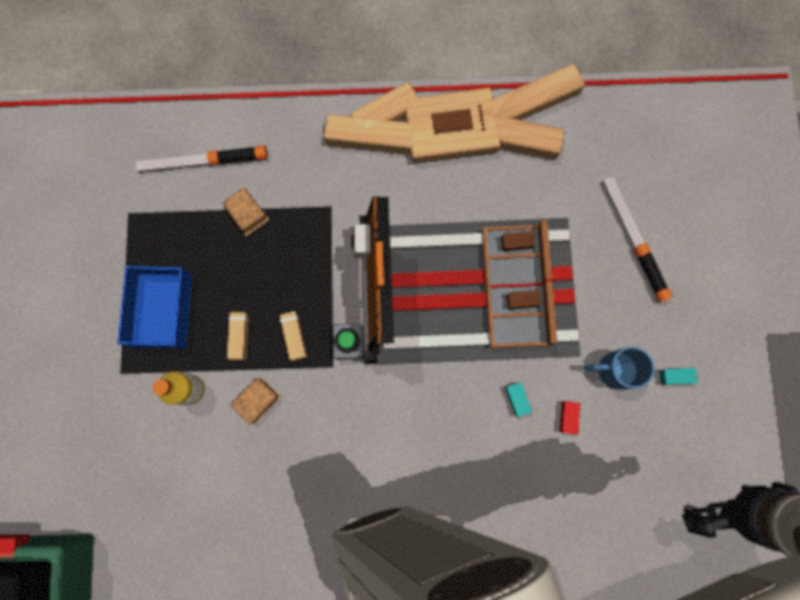

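The scene view shows the sled at (325,255)/800 px with two dark offcuts, the cover open at (395,290), and two pale blanks at (458,360) and (485,395). The top view has the offcuts at (518,241) and (524,299), the blanks at (237,336) and (292,336), and the bin at (155,308). Three red or turquoise look-alikes lie outside the sled at (519,399), (570,417) and (678,376).

```bash
cat >> h.py <<'E'
def comps(mask,roi,amin=40):
    m=np.zeros(mask.shape,np.uint8);t,l,b,r=roi;m[t:b,l:r]=mask[t:b,l:r]
    n,L,st,ce=cv2.connectedComponentsWithStats(m)
    return [(L==i) for i in range(1,n) if st[i,4]>=amin]
def rect(c,m,z):
    """min-area rectangle (world, at height z) round a pixel mask"""
    r,cc=np.nonzero(m);P=np.array([atz(c,p,z)[:2] for p in zip(r,cc)],np.float32)*1000
    return cv2.minAreaRect(P),P.mean(0)
E
python3 - <<'E'
from h import *
np.set_printoptions(precision=4,suppress=True)
C={n:cam(n) for n in("scene","top")}
hs={"blank0_mid":.030,"offcut0_mid":.060,"bin":.06,"cork0":.036,"glue":.1,"mug":.09,"track":0,"sled":.03,"cover":.1,"start":.055}
for q in hs:
    for n in C:
        for d in imaging.silhouettes(n,q):
            m=d["pixels"]
            if m.sum()<20: continue
            (rc,mean)=rect(C[n],m,hs[q]); print(q,n,round(float(d["conf"]),2),np.array(d["extent"]).round(),int(m.sum()),"ctr",np.round(rc[0],1),"wh",np.round(rc[1],1),round(rc[2],1))
def two(q,ps,pt):
    P,e=tri(C["scene"],ps,C["top"],pt);print(q,P,e)
for q in["track","sled","sled_bays","cover_hinge","start_top"]:
    a,b=imaging.spot_point("scene",q),imaging.spot_point("top",q)
    if a and b: two(q,a[0]["position"],b[0]["position"])
im=C["top"]["image"][140:270,70:420];cv2.imwrite("pics/crop1.png",cv2.resize(im[0:130,170:350],None,fx=4.4,fy=4.4,interpolation=cv2.INTER_CUBIC))
E
```

```text
blank0_mid top 0.41 [197. 219. 218. 252.] 415 ctr [436.6 193.6] wh [94.1 35. ] 13.8
blank0_mid top 0.2 [158. 132. 190. 161.] 525 ctr [690.2 289.8] wh [85.2 53.8] 35.5
bin scene 0.63 [326. 297. 388. 355.] 2011 ctr [507.  464.8] wh [118.8 165.9] 86.5
bin top 0.62 [ 84. 184. 136. 241.] 2625 ctr [498.5 450.7] wh [130.5 157.5] 87.0
cork0 scene 0.77 [266. 303. 287. 330.] 447 ctr [699.7 298. ] wh [83.2 56.5] 35.2
cork0 scene 0.67 [348. 241. 374. 260.] 419 ctr [322.8 274.1] wh [73.  78.7] 44.4
cork0 top 0.76 [162. 265. 196. 298.] 685 ctr [315.6 263.1] wh [60.  82.1] 44.2
cork0 top 0.68 [155. 131. 188. 163.] 568 ctr [690.4 288.7] wh [89.  56.6] 35.9
cork0 top 0.64 [340. 154. 390. 244.] 3448 ctr [ 524.2 -246.5] wh [247.2 130.9] 0.5
glue scene 0.59 [373. 266. 396. 294.] 496 ctr [356.  406.2] wh [112.1  57. ] 24.5
glue top 0.82 [106. 256. 145. 284.] 728 ctr [340.3 385.7] wh [93.7 60.8] 88.4
mug scene 0.74 [234. 108. 250. 139.] 477 ctr [ 372.5 -397.1] wh [143.2  72. ] 57.4
mug top 0.91 [407. 239. 457. 277.] 1071 ctr [ 348.  -410.2] wh [ 80.3 117.6] 24.4
track scene 0.87 [187. 144. 316. 252.] 5973
[... 432 characters left out ...]
] wh [318.8 152.4] 2.2
cover top 0.84 [244. 135. 276. 246.] 2137 ctr [541.4  35.2] wh [289.7  72.4] 0.7
start top 0.6 [236. 232. 244. 243.] 89 ctr [423.   88.7] wh [25.  26.4] 43.8
start top 0.58 [230. 138. 406. 254.] 11624 ctr [ 540.4 -116.9] wh [327.2 462.6] 0.5
start top 0.43 [ 84. 184. 137. 241.] 2697 ctr [499.8 453.1] wh [134.3 157.6] 88.2
start top 0.36 [196. 219. 217. 254.] 422 ctr [433.  187.6] wh [91.9 34.5] 12.6
track [ 0.5184 -0.1206 -0.0027] 0.0005391188950526259
sled [ 0.5263 -0.2277  0.0363] 0.004413196730540901
sled_bays [ 0.5067 -0.2353  0.0671] 0.007821004188733636
cover_hinge [0.5166 0.0425 0.0742] 0.0014273293625586543
start_top [0.4267 0.0855 0.0691] 0.0030106473866527935
```

View pics/crop1.png

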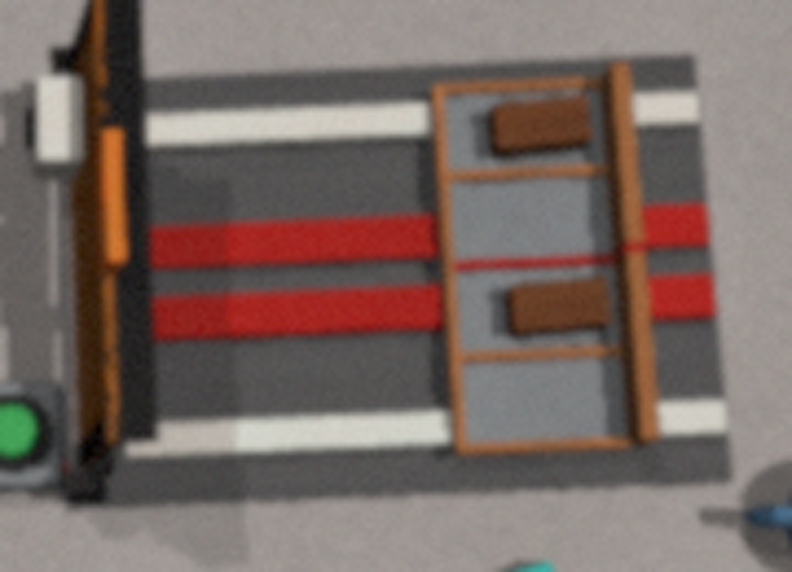

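The crop shows the sled's offcuts in bays +87 (540,125) and -29 (558,306), with bays +29 and -87 free. The bar's red mark is at (634,246).

```bash
python3 - <<'E'
from h import *
np.set_printoptions(precision=4,suppress=True)
s=cv2.imread("pics/scene0.png");t=cv2.imread("pics/top0.png")
a=cv2.resize(s[140:260,185:335],(750,600),interpolation=cv2.INTER_CUBIC)   #5x
b=cv2.resize(t[205:265,145:265],(480,240),interpolation=cv2.INTER_CUBIC)
cv2.imwrite("pics/crop2.png",a)
C={n:cam(n) for n in("scene","top")}
# blanks by colour
for n,roi in(("top",(200,150,265,225)),("scene",(230,300,295,360))):
    im=C[n]["image"].astype(int);m=((im[...,2]>150)&(im.sum(2)>330)).astype(np.uint8)
    for k in comps(m,roi,60):
        r,c_=np.nonzero(k)
        for z in(.03,):
            rc,me=rect(C[n],k,z);print(n,"blank",int(k.sum()),(r.min(),c_.min(),r.max(),c_.max()),"ctr",np.round(rc[0],1),"mean",me,"wh",np.round(rc[1],1),round(rc[2],1))
c=C["top"]
f=lambda u,v:((v+.5)/4.4-.5+140,(u+.5)/4.4-.5+240)
for nm,u,v,z in[("bar +x end rear",630,60,.07),("bar +x end front",610,66,.07),("bar -x rear",656,438,.07),("bar -x front",636,442,.07),("mark",634,246,.07),
 ("front fence +x",432,86,.036),("front fence -x",457,452,.036),("midfence front",455,266,.036),("fence+58 front",452,176,.036),("fence-58 front",463,356,.036),
 ("plate +x rear",693,55,0.01),("plate -x rear",732,482,.01),("T rear a",707,204,.022),("T rear d",714,318,.022),("T rear mid",711,261,.022),
 ("off1",545,122,.06),("off2",558,300,.06),("green",18,428,.058),("tab near",115,265,.2)]:
    print(nm,atz(c,f(u,v),z)*1000)
E
```

```text
top blank 331 (np.int64(219), np.int64(160), np.int64(250), np.int64(171)) ctr [440.1 303.6] mean [440.2632 303.5536] wh [28.8 86.1] 87.5
top blank 338 (np.int64(219), np.int64(197), np.int64(251), np.int64(212)) ctr [436.5 194.9] mean [436.2812 194.9575] wh [89.2 29.4] 13.5
top blank 337 (np.int64(259), np.int64(150), np.int64(264), np.int64(224)) ctr [364.1 242.7] mean [362.2564 235.4697] wh [202.4  13.5] 88.3
scene blank 284 (np.int64(230), np.int64(333), np.int64(273), np.int64(359)) ctr [364.5 247.8] mean [352.3016 234.1432] wh [163.9  85.2] 53.5
scene blank 90 (np.int64(239), np.int64(352), np.int64(253), np.int64(359)) ctr [325.9 252.5] mean [325.6497 254.3876] wh [52.8 24.2] 50.1
scene blank 184 (np.int64(240), np.int64(310), np.int64(260), np.int64(331)) ctr [436.4 196.3] mean [436.708  196.5543] wh [88.1 25.1] 12.1
scene blank 210 (np.int64(266), np.int64(326), np.int64(284), np.int64(351)) ctr [439.8 305.1] mean [440.4981 304.9374] wh [27.8 89. ] 87.7
bar +x end rear [ 639.648  -299.3978   70.    ]
bar +x end front [ 636.208  -286.8032   70.    ]
bar -x rear [ 404.5753 -298.6195   70.    ]
bar -x front [ 402.5362 -286.5415   70.    ]
mark [ 522.0917 -293.6787   70.    ]
front fence +x [ 637.0615 -180.6579   36.    ]
front fence -x [ 403.0162 -183.9969   36.    ]
midfence front [ 519.7646 -189.0192   36.    ]
fence+58 front [ 577.7437 -190.2308   36.    ]
fence-58 front [ 462.6444 -190.9265   36.    ]
plate +x rear [ 659.9831 -354.7726   10.    ]
plate -x rear [ 381.5631 -358.2651   10.    ]
T rear a [ 557.6138 -352.9958   22.    ]
T rear d [ 484.0119 -351.7799   22.    ]
T rear mid [ 520.6093 -352.6995   22.    ]
off1 [ 604.4818 -246.3988   60.    ]
off2 [ 491.9226 -247.3934   60.    ]
green [423.4852  84.5182  58.    ]
tab near [494.1162  17.0676 200.    ]
```

View pics/crop2.png

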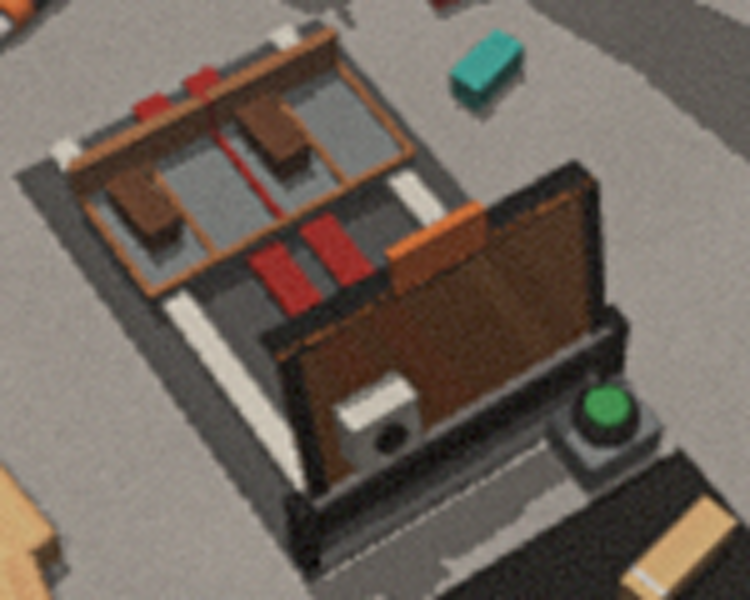

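```bash
cat >> h.py <<'E'
def go(x,y,z,jaw=0.):
    """what is left to a goal (m, deg jaw yaw, tool down): turn about tool y, then shift in tool axes AFTER the turn (mm)"""
    s=monitor.get_state();M=R.from_quat(s["eef_rot"]).as_matrix();p=s["eef_pos"]
    cur=np.arctan2(M[1,0],M[0,0]);d=(np.radians(jaw)-cur+np.pi/2)%np.pi-np.pi/2
    n=cur+d;ax=np.array([[np.cos(n),np.sin(n),0],[0,0,-1],[-np.sin(n),np.cos(n),0]])
    print("t",round(s["time"],2),"pos",np.round(p*1000,1),"yaw",round(np.degrees(cur),2),"tilt",np.round(M[2],3),"| ry",round(-d,4),"shift",np.round(ax@(np.array([x,y,z])-p)*1000,1),"q",np.round(s["joint_positions"],2),"F",np.round(s["wrist_force"],1),"op",round(s["opening"],3))
E
python3 -c "
from h import *
go(.492,-.247,.12);print(arm.tip_reach)"
```

```text
t 3.0 pos [ 141.9 -479.4  256.3] yaw -73.51 tilt [-0. -1. -0.] | ry -1.2829 shift [350.1 136.3 232.4] q [-1.28  0.24  0.01  1.34 -0.    1.57] F [-0.5 -0.3  0.4] op 0.999
0.025
```

Call:
carry_out:
  targets:
    - [0, 0, 0, 0, -0.1166, 0]
    - [0, 0, 0, 0, -0.1166, 0]
    - [0, 0, 0, 0, -0.1166, 0]
    - [0, 0, 0, 0, -0.1166, 0]
    - [0, 0, 0, 0, -0.1166, 0]
    - [0, 0, 0, 0, -0.1166, 0]
    - [0, 0, 0, 0, -0.1166, 0]
    - [0, 0, 0, 0, -0.1166, 0]
    - [0, 0, 0, 0, -0.1166, 0]
    - [0, 0, 0, 0, -0.1166, 0]
    - [0, 0, 0, 0, -0.1166, 0]
    - [30, 0, 20, 0, 0, 0]
    - [30, 0, 20, 0, 0, 0]
    - [30, 0, 20, 0, 0, 0]
    - [30, 0, 20, 0, 0, 0]
    - [30, 0, 20, 0, 0, 0]
    - [30, 0, 20, 0, 0, 0]
    - [30, 0, 20, 0, 0, 0]
  fingers: 0.2

```text
time: 4.5
eef_pos: [0.3532, -0.3384, 0.2565]
eef_rot: [0.707, -0.0, 0.0, -0.707]
wrist_force: [0.9, -0.6, -1.0]
opening: 0.603
```

```bash
python3 -c "
from h import *
go(.492,-.247,.12)"
```

```text
t 4.5 pos [ 353.2 -338.4  256.5] yaw -0.03 tilt [ 0. -1. -0.] | ry -0.0006 shift [138.8 136.5  91.4] q [-0.76  0.22 -0.02  1.33 -0.    0.81] F [ 0.9 -0.6 -1. ] op 0.603
```

Call:
carry_out:
  targets:
    - [20, 0, 13, 0, 0, 0]
    - [20, 0, 13, 0, 0, 0]
    - [20, 0, 13, 0, 0, 0]
    - [20, 0, 13, 0, 0, 0]
    - [20, 0, 13, 0, 0, 0]
    - [20, 0, 13, 0, 0, 0]
    - [18, 0, 13, 0, 0, 0]
    - [0, 25, 0, 0, 0, 0]
    - [0, 30, 0, 0, 0, 0]
    - [0, 30, 0, 0, 0, 0]
    - [0, 30, 0, 0, 0, 0]
    - [0, 30, 0, 0, 0, 0]
    - [0, 20, 0, 0, 0, 0]
    - [0, 10, 0, 0, 0, 0]
    - [0, 10, 0, 0, 0, 0]
    - [0, 0, 0, 0, 0, 0]

```text
time: 5.83
eef_pos: [0.4893, -0.2482, 0.0699]
eef_rot: [-0.707, 0.001, 0.001, 0.707]
wrist_force: [0.7, 0.3, 1.3]
opening: 0.603
```

```bash
python3 - <<'E'
from h import *
go(.492,-.247,.07)
a=cam("top")["image"][140:260,250:410];b=cam("scene")["image"][120:240,170:330]
cv2.imwrite("pics/g1.png",cv2.resize(np.vstack([a,b]),(640,960))[:,:] if 0 else cv2.resize(np.hstack([a,b]),(800,300),interpolation=cv2.INTER_CUBIC))
E
```

```text
t 5.83 pos [ 489.3 -248.2   69.9] yaw -0.03 tilt [-0.002 -1.     0.001] | ry -0.0004 shift [ 2.7 -0.1  1.2] q [-0.47  0.49 -0.15  0.93 -0.    1.1 ] F [0.7 0.3 1.3] op 0.603
```

View pics/g1.png

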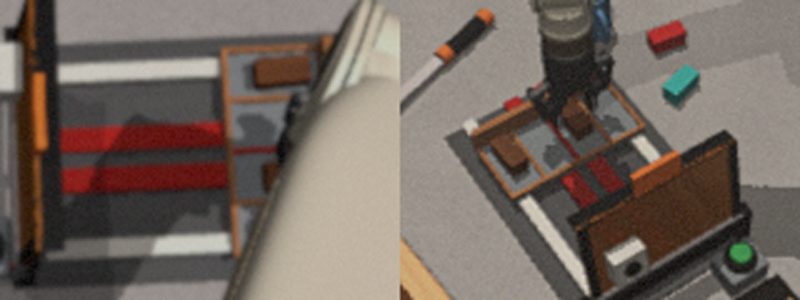

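Scene half: the jaws straddle the offcut in bay -29 at (577,115). Next I close and lift.

Call:
carry_out:
  targets:
    - [0, 0, 0, 0, 0, 0]
    - [0, 0, 0, 0, 0, 0]
    - [0, 0, 0, 0, 0, 0]
    - [0, 0, 0, 0, 0, 0]
    - [0, 0, 0, 0, 0, 0]
    - [0, 0, 0, 0, 0, 0]
    - [0, -10, 0, 0, 0, 0]
    - [0, -20, 0, 0, 0, 0]
    - [0, -30, 0, 0, 0, 0]
    - [0, -30, 0, 0, 0, 0]
    - [0, -30, 0, 0, 0, 0]
    - [0, -30, 0, 0, 0, 0]
    - [0, -30, 0, 0, 0, 0]
    - [0, -30, 0, 0, 0, 0]
    - [0, -30, 0, 0, 0, 0]
    - [0, -30, 0, 0, 0, 0]
  fingers: -1
  newtons: 60

```text
time: 7.27
eef_pos: [0.4893, -0.2483, 0.3436]
eef_rot: [0.707, -0.0, 0.0, -0.707]
wrist_force: [0.7, -0.8, 0.1]
opening: 0.335
```

```bash
python3 - <<'E'
from h import *
c=cam("top")
for z in(0,): 
  d=imaging.spot_point("top","bin")
  for k in d: print("bin",atz(c,k["position"],0)*1000,k["conf"])
d=imaging.silhouettes("top","bin")
im=c["image"].astype(int);m=((im[...,0]>90)&(im[...,0]>im[...,2]*1.8)).astype(np.uint8)
for k in comps(m,(170,70,260,150),300):
    r,cc=np.nonzero(k);rc,_=rect(c,k,.06);print("blue",rc,(r.min(),cc.min(),r.max(),cc.max()))
go(.53,.455,.33)
E
```

```text
bin [502.8407678  458.21759325   0.        ] 0.91
blue ((498.59130859375, 460.5082092285156), (111.11766052246094, 151.79598999023438), 86.74544525146484) (np.int64(186), np.int64(83), np.int64(241), np.int64(127))
t 7.42 pos [ 490.8 -249.   345. ] yaw -0.03 tilt [ 0.006 -1.    -0.003] | ry -0.0005 shift [ 39.2  15.  704. ] q [-0.47  0.32  0.34  1.59  0.    1.1 ] F [ 0.4 -0.2 -1.6] op 0.334
```

Call:
carry_out:
  targets:
    - [-1, 0, 25, 0, 0, 0]
    - [-1, 0, 36, 0, 0, 0]
    - [-1, 0, 36, 0, 0, 0]
    - [-1, 0, 36, 0, 0, 0]
    - [-1, 0, 36, 0, 0, 0]
    - [-1, 0, 36, 0, 0, 0]
    - [-1, 0, 36, 0, 0, 0]
    - [-1, 0, 36, 0, 0, 0]
    - [-1, 0, 36, 0, 0, 0]
    - [-1, 0, 36, 0, 0, 0]
    - [-1, 0, 36, 0, 0, 0]
    - [-1, 0, 36, 0, 0, 0]
    - [-1, 0, 36, 0, 0, 0]
    - [-1, 0, 36, 0, 0, 0]
    - [-1, 0, 36, 0, 0, 0]
    - [-1, 0, 36, 0, 0, 0]
    - [-1, 0, 36, 0, 0, 0]
    - [-1, 0, 36, 0, 0, 0]
    - [-1, 0, 36, 0, 0, 0]
    - [-1, 0, 36, 0, 0, 0]

```text
time: 9.08
eef_pos: [0.4694, 0.4617, 0.3398]
eef_rot: [0.708, -0.001, -0.001, -0.706]
wrist_force: [0.6, 0.4, -0.8]
opening: 0.333
```

```bash
python3 -c "
from h import *
go(.47,.459,.075)"
```

```text
t 9.08 pos [469.4 461.7 339.8] yaw -0.01 tilt [-0.002 -1.    -0.002] | ry -0.0002 shift [  0.6 264.8  -2.7] q [ 0.78  0.59  0.75  1.73 -0.    2.35] F [ 0.6  0.4 -0.8] op 0.333
```

Call:
carry_out:
  targets:
    - [0, 30, -3, 0, 0, 0]
    - [0, 35, 0, 0, 0, 0]
    - [0, 35, 0, 0, 0, 0]
    - [0, 35, 0, 0, 0, 0]
    - [0, 35, 0, 0, 0, 0]
    - [0, 35, 0, 0, 0, 0]
    - [0, 30, 0, 0, 0, 0]
    - [0, 20, 0, 0, 0, 0]
    - [0, 10, 0, 0, 0, 0]
    - [0, 0, 0, 0, 0, 0]

```text
time: 9.92
eef_pos: [0.468, 0.4552, 0.072]
eef_rot: [0.709, -0.002, -0.002, -0.705]
wrist_force: [-0.3, 0.0, -0.2]
opening: 0.332
```

Call:
carry_out:
  targets:
    - [0, 0, 0, 0, 0, 0]
    - [0, 0, 0, 0, 0, 0]
    - [0, 0, 0, 0, 0, 0]
    - [0, 0, 0, 0, 0, 0]
    - [0, -20, 0, 0, 0, 0]
    - [0, -35, 0, 0, 0, 0]
    - [0, -35, 0, 0, 0, 0]
    - [0, -35, 0, 0, 0, 0]
    - [0, -35, 0, 0, 0, 0]
    - [0, -35, 0, 0, 0, 0]
    - [0, -35, 0, 0, 0, 0]
    - [0, -30, 0, 0, 0, 0]
    - [0, 0, 0, 0, 0, 0]
  fingers: 0.1

```text
time: 11.0
eef_pos: [0.4716, 0.4587, 0.3462]
eef_rot: [-0.703, -0.004, -0.004, 0.711]
wrist_force: [-0.2, 0.2, 1.1]
opening: 0.55
```

```bash
python3 - <<'E'
from h import *
go(.607,-.247,.335)
c=cam("scene");b=c["image"]
for n in("scene","top"):
  print(n,[(np.round(d["extent"]),round(d["conf"],2)) for d in imaging.silhouettes(n,"offcut0_mid")])
cv2.imwrite("pics/bin1.png",cv2.resize(b[225:365,290:430],(560,560),interpolation=cv2.INTER_CUBIC))
E
```

```text
t 11.0 pos [471.6 458.7 346.2] yaw -0.03 tilt [ 0.011 -1.     0.011] | ry -0.0005 shift [ 135.4   11.2 -705.7] q [0.77 0.57 0.73 1.72 0.   2.34] F [-0.2  0.2  1.1] op 0.55
scene []
top []
```

View pics/bin1.png

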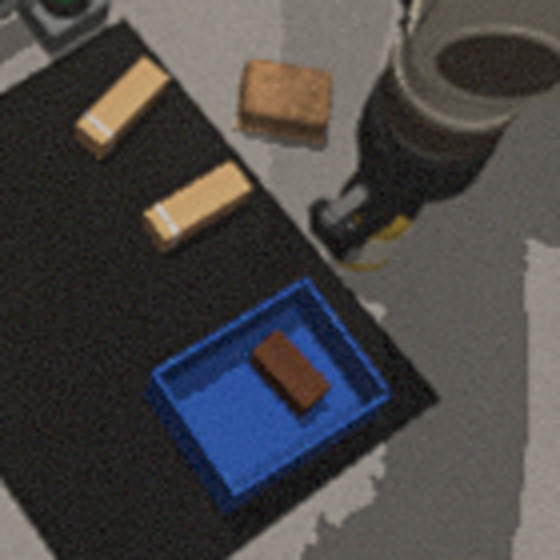

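Offcut 1 lies in the bin at (290,372) in the crop; both blanks are untouched.

Call:
carry_out:
  targets:
    - [6, 0, -25, 0, 0, 0]
    - [7, 0, -36, 0, 0, 0]
    - [7, 0, -36, 0, 0, 0]
    - [7, 0, -36, 0, 0, 0]
    - [7, 0, -36, 0, 0, 0]
    - [7, 0, -36, 0, 0, 0]
    - [7, 0, -36, 0, 0, 0]
    - [7, 0, -36, 0, 0, 0]
    - [7, 0, -36, 0, 0, 0]
    - [7, 0, -36, 0, 0, 0]
    - [7, 0, -36, 0, 0, 0]
    - [7, 0, -36, 0, 0, 0]
    - [7, 0, -36, 0, 0, 0]
    - [7, 0, -36, 0, 0, 0]
    - [7, 0, -36, 0, 0, 0]
    - [7, 0, -36, 0, 0, 0]
    - [7, 0, -36, 0, 0, 0]
    - [7, 0, -36, 0, 0, 0]
    - [7, 0, -36, 0, 0, 0]
    - [4, 0, -36, 0, 0, 0]

```text
time: 12.82
eef_pos: [0.6056, -0.2531, 0.3341]
eef_rot: [-0.707, 0.001, 0.001, 0.708]
wrist_force: [1.8, 0.3, -0.2]
opening: 0.553
```

```bash
python3 - <<'E'
from h import *
go(.605,-.247,.07)
c=cam("scene");im=c["image"].astype(int)
for i,z in(("o",.06),):
    m=((im[...,2]>im[...,0]*1.6)&(im.sum(2)<230)&(im.sum(2)>60)).astype(np.uint8)
    for k in comps(m,(160,195,200,240),25):
        r,cc=np.nonzero(k);rc,me=rect(c,k,z);print(np.round(rc[0]),np.round(rc[1]),rc[2],me,k.sum(),(r.min(),cc.min(),r.max(),cc.max()))
cv2.imwrite("pics/o1.png",cv2.resize(c["image"][140:220,180:280],(800,640),interpolation=cv2.INTER_CUBIC)[:600])
E
```

```text
t 12.82 pos [ 605.6 -253.1  334.1] yaw -0.02 tilt [-0.003 -1.     0.002] | ry -0.0003 shift [ -0.6 264.1   6.1] q [-0.4   0.58  0.72  1.71  0.    1.18] F [ 1.8  0.3 -0.2] op 0.553
[ 575. -276.] [151.  94.] 30.818737030029297 [ 581.4352  -265.33105] 321 (np.int64(160), np.int64(199), np.int64(189), np.int64(236))
[ 563. -145.] [53. 18.] 58.39853286743164 [ 560.8909  -147.54129] 31 (np.int64(187), np.int64(234), np.int64(199), np.int64(239))
```

View pics/o1.png

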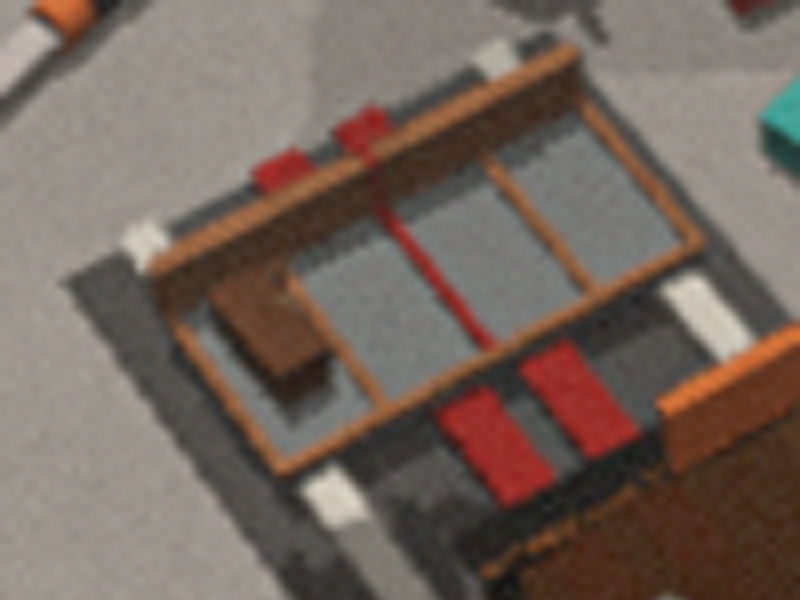

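The remaining offcut is at (272,318) in the crop, in bay +87, and the other bays are clear.

```bash
python3 - <<'E'
from h import *
c=cam("scene")
for u,v in((272,318),(213,285),(330,345),(275,375)): print(atz(c,((v+.5)/8-.5+140,(u+.5)/8-.5+180),.06)*1000)
for u,v in ((385,210),(492,345),(150,268),(578,50)): print(atz(c,((v+.5)/8-.5+140,(u+.5)/8-.5+180),.036 if u in(385,492) else .07)*1000)
E
```

```text
[ 601.80832804 -243.75941014   60.        ]
[ 615.24349935 -275.23708026   60.        ]
[ 587.20998642 -215.79890423   60.        ]
[ 616.58527032 -215.27034198   60.        ]
[ 518.69478544 -285.12342211   36.        ]
[ 517.49024622 -189.48863661   36.        ]
[ 637.24324079 -292.8211059    70.        ]
[ 402.43793051 -293.02150764   70.        ]
```

Call:
carry_out:
  targets:
    - [0, 30, 6, 0, 0, 0]
    - [0, 35, 0, 0, 0, 0]
    - [0, 35, 0, 0, 0, 0]
    - [0, 35, 0, 0, 0, 0]
    - [0, 35, 0, 0, 0, 0]
    - [0, 20, 0, 0, 0, 0]
    - [0, 0, 0, 0, 0, 0]
    - [0, 0, 0, 0, 0, 0]

```text
time: 13.58
eef_pos: [0.6043, -0.2444, 0.1441]
eef_rot: [-0.706, 0.002, 0.002, 0.708]
wrist_force: [-0.3, 0.4, 1.6]
opening: 0.553
```

```bash
python3 -c "
from h import *
go(.605,-.247,.07)"
```

```text
t 13.58 pos [ 604.3 -244.4  144.1] yaw 0.0 tilt [-0.005 -1.     0.002] | ry 0.0 shift [ 0.7 74.1 -2.6] q [-0.38  0.61  0.27  1.24  0.    1.19] F [-0.3  0.4  1.6] op 0.553
```

Call:
carry_out:
  targets:
    - [0, 20, -2, 0, 0, 0]
    - [0, 20, 0, 0, 0, 0]
    - [0, 20, 0, 0, 0, 0]
    - [0, 14, 0, 0, 0, 0]
    - [0, 0, 0, 0, 0, 0]
    - [0, 0, 0, 0, 0, 0]

```text
time: 14.08
eef_pos: [0.6067, -0.2477, 0.0737]
eef_rot: [0.707, 0.0, 0.001, -0.707]
wrist_force: [-0.9, 0.9, -0.1]
opening: 0.549
```

Call:
carry_out:
  targets:
    - [0, 0, 0, 0, 0, 0]
    - [0, 0, 0, 0, 0, 0]
    - [0, 0, 0, 0, 0, 0]
    - [0, 0, 0, 0, 0, 0]
    - [0, 0, 0, 0, 0, 0]
    - [0, 0, 0, 0, 0, 0]
    - [0, -10, 0, 0, 0, 0]
    - [0, -20, 0, 0, 0, 0]
    - [0, -30, 0, 0, 0, 0]
    - [0, -35, 0, 0, 0, 0]
    - [0, -35, 0, 0, 0, 0]
    - [0, -35, 0, 0, 0, 0]
    - [0, -35, 0, 0, 0, 0]
    - [0, -35, 0, 0, 0, 0]
    - [0, -35, 0, 0, 0, 0]
    - [-5, 0, 5, 0, 0, 0]
    - [-5, 0, 20, 0, 0, 0]
    - [-5, 0, 30, 0, 0, 0]
    - [-5, 0, 35, 0, 0, 0]
    - [-5, 0, 35, 0, 0, 0]
  fingers: -1

```text
time: 15.75
eef_pos: [0.5803, -0.1219, 0.343]
eef_rot: [0.707, -0.001, 0.001, -0.707]
wrist_force: [1.4, -0.4, -0.3]
opening: 0.331
```

```bash
python3 -c "
from h import *
go(.515,.459,.34)"
```

```text
t 15.75 pos [ 580.3 -121.9  343. ] yaw -0.13 tilt [ 0. -1. -0.] | ry -0.0022 shift [-65.3   3.  580.9] q [-0.21  0.42  0.49  1.63  0.    1.37] F [ 1.4 -0.4 -0.3] op 0.331
```

Call:
carry_out:
  targets:
    - [-4, 0, 35, 0, 0, 0]
    - [-4, 0, 36, 0, 0, 0]
    - [-4, 0, 36, 0, 0, 0]
    - [-4, 0, 36, 0, 0, 0]
    - [-4, 0, 36, 0, 0, 0]
    - [-4, 0, 36, 0, 0, 0]
    - [-4, 0, 36, 0, 0, 0]
    - [-4, 0, 36, 0, 0, 0]
    - [-4, 0, 36, 0, 0, 0]
    - [-4, 0, 36, 0, 0, 0]
    - [-4, 0, 36, 0, 0, 0]
    - [-4, 0, 36, 0, 0, 0]
    - [-4, 0, 36, 0, 0, 0]
    - [-4, 0, 36, 0, 0, 0]
    - [-4, 0, 36, 0, 0, 0]
    - [-4, 0, 25, 0, 0, 0]
    - [0, 0, 10, 0, 0, 0]
    - [0, 0, 0, 0, 0, 0]

```text
time: 17.25
eef_pos: [0.5159, 0.4543, 0.3415]
eef_rot: [0.707, 0.001, -0.002, -0.707]
wrist_force: [0.5, -0.5, -1.3]
opening: 0.331
```

```bash
python3 -c "
from h import *
go(.525,.459,.08)"
```

```text
t 17.25 pos [515.9 454.3 341.5] yaw 0.21 tilt [-0.001 -1.    -0.   ] | ry 0.0037 shift [  9.1 261.5   4.7] q [0.72 0.67 0.9  1.8  0.   2.29] F [ 0.5 -0.5 -1.3] op 0.331
```

Call:
carry_out:
  targets:
    - [5, 30, 3, 0, 0, 0]
    - [5, 35, 2, 0, 0, 0]
    - [0, 35, 0, 0, 0, 0]
    - [0, 35, 0, 0, 0, 0]
    - [0, 35, 0, 0, 0, 0]
    - [0, 35, 0, 0, 0, 0]
    - [0, 30, 0, 0, 0, 0]
    - [0, 15, 0, 0, 0, 0]
    - [0, 10, 0, 0, 0, 0]
    - [0, 0, 0, 0, 0, 0]

```text
time: 18.08
eef_pos: [0.5265, 0.4542, 0.0801]
eef_rot: [0.708, -0.002, -0.001, -0.706]
wrist_force: [-0.3, -0.3, -0.2]
opening: 0.337
```

Call:
carry_out:
  targets:
    - [0, 0, 0, 0, 0, 0]
    - [0, 0, 0, 0, 0, 0]
    - [0, 0, 0, 0, 0, 0]
    - [0, 0, 0, 0, 0, 0]
    - [0, -20, 0, 0, 0, 0]
    - [0, -30, 0, 0, 0, 0]
    - [0, -30, 0, 0, 0, 0]
    - [0, -20, 0, 0, 0, 0]
    - [0, 0, -15, 0, -0.11, 0]
    - [0, 0, -15, 0, -0.11, 0]
    - [0, 0, -15, 0, -0.11, 0]
    - [0, 0, -15, 0, -0.11, 0]
    - [0, 0, 0, 0, -0.11, 0]
    - [0, 0, 0, 0, -0.11, 0]
    - [0, 0, 0, 0, -0.11, 0]
    - [0, 0, 0, 0, -0.11, 0]
    - [0, 0, 0, 0, -0.11, 0]
    - [0, 0, 0, 0, -0.11, 0]
    - [0, 0, 0, 0, -0.11, 0]
    - [0, 0, 0, 0, -0.11, 0]
  fingers: 0.2

```text
time: 19.75
eef_pos: [0.5373, 0.398, 0.1835]
eef_rot: [0.557, 0.436, -0.434, -0.557]
wrist_force: [0.3, -0.2, -0.3]
opening: 0.602
```

```bash
cat > bl.py <<'E'
from h import *
C={n:cam(n) for n in("scene","top")}
for n,roi in(("top",(180,135,262,262)),("scene",(225,290,300,362))):
    im=C[n]["image"].astype(int);m=((im[...,2]>150)&(im.sum(2)>330)).astype(np.uint8)
    for k in comps(m,roi,90):
        r,c_=np.nonzero(k);rc,me=rect(C[n],k,.03)
        if min(rc[1])<40 and max(rc[1])<110: print(n,(r.min(),c_.min(),r.max(),c_.max()),"ctr",np.round(rc[0],1),"wh",np.round(rc[1],1),round(rc[2],1))
E
python3 bl.py; python3 - <<'E'
from h import *
go(.440,.304,.12,87.5)
c=cam("scene")
cv2.imwrite("pics/bin2.png",cv2.resize(c["image"][225:365,290:430],(560,560),interpolation=cv2.INTER_CUBIC))
E
```

```text
top (np.int64(219), np.int64(160), np.int64(250), np.int64(171)) ctr [440.1 303.3] wh [28.3 86. ] 87.7
top (np.int64(219), np.int64(197), np.int64(250), np.int64(212)) ctr [436.5 195.1] wh [87.8 28.6] 12.6
scene (np.int64(225), np.int64(353), np.int64(240), np.int64(361)) ctr [286.8 213.6] wh [60.4 28.1] 50.0
scene (np.int64(240), np.int64(310), np.int64(260), np.int64(331)) ctr [436.7 196.3] wh [87.5 25.1] 12.1
t 19.85 pos [537.3 398.  183.4] yaw 75.6 tilt [ 0.001 -1.    -0.001] | ry -0.2077 shift [-98.1  63.4  93.1] q [ 0.64  0.62  0.39  1.34 -0.    0.89] F [-0.5 -0.5 -0.2] op 0.601
```

View pics/bin2.png

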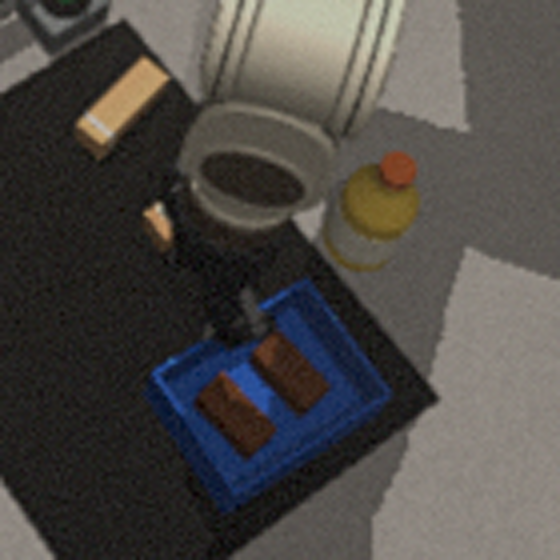

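Both offcuts are in the bin at (290,372) and (235,412). Next is blank A.

Call:
carry_out:
  targets:
    - [0, 0, 0, 0, -0.104, 0]
    - [0, 0, 0, 0, -0.104, 0]
    - [-24, 10, 23, 0, 0, 0]
    - [-25, 15, 23, 0, 0, 0]
    - [-25, 15, 23, 0, 0, 0]
    - [-24, 10, 24, 0, 0, 0]
    - [0, 12, 0, 0, 0, 0]
    - [0, 0, 0, 0, 0, 0]

```text
time: 20.57
eef_pos: [0.4367, 0.3013, 0.1183]
eef_rot: [-0.511, -0.486, 0.49, 0.512]
wrist_force: [-0.3, 0.6, 0.2]
opening: 0.6
```

```bash
python3 -c "
from h import *
go(.440,.304,.04,87.6)"
```

```text
t 20.57 pos [436.7 301.3 118.3] yaw 87.36 tilt [-0.003 -1.     0.005] | ry -0.0042 shift [ 2.8 78.3 -3.2] q [ 0.6   0.4  -0.14  1.03  0.    0.65] F [-0.3  0.6  0.2] op 0.6
```

Call:
carry_out:
  targets:
    - [2, 20, -2, 0, 0, 0]
    - [0, 25, 0, 0, 0, 0]
    - [0, 20, 0, 0, 0, 0]
    - [0, 13, 0, 0, 0, 0]
    - [0, 0, 0, 0, 0, 0]
    - [0, 0, 0, 0, 0, 0]
    - [0, 0, 0, 0, 0, 0]

```text
time: 21.15
eef_pos: [0.4437, 0.307, 0.0438]
eef_rot: [0.511, 0.49, -0.488, -0.511]
wrist_force: [-0.3, 0.1, 0.1]
opening: 0.6
```

```bash
python3 -c "
from h import *
go(.440,.304,.04,87.6)
cam('top');go(.440,.304,.04,87.6)
cam('top');go(.440,.304,.04,87.6)"
```

```text
t 21.15 pos [443.7 307.   43.8] yaw 87.49 tilt [ 0.002 -1.    -0.003] | ry -0.0019 shift [-3.1  3.8  3.6] q [ 0.61  0.5  -0.21  0.86  0.    0.65] F [-0.3  0.1  0.1] op 0.6
t 21.2 pos [443.7 307.   44. ] yaw 87.5 tilt [ 0.002 -1.    -0.003] | ry -0.0017 shift [-3.1  4.   3.5] q [ 0.61  0.5  -0.21  0.85  0.    0.65] F [0.1 0.1 0.1] op 0.602
t 21.25 pos [443.5 306.8  44. ] yaw 87.5 tilt [ 0.002 -1.    -0.003] | ry -0.0017 shift [-2.9  4.   3.4] q [ 0.61  0.5  -0.21  0.85  0.    0.65] F [-0.8  0.2  0.8] op 0.603
```

Call:
carry_out:
  targets:
    - [-3, 4, 3.5, 0, 0, 0]
    - [0, 0, 0, 0, 0, 0]
    - [0, 0, 0, 0, 0, 0]

```text
time: 21.5
eef_pos: [0.438, 0.3026, 0.0385]
eef_rot: [-0.511, -0.489, 0.489, 0.511]
wrist_force: [-0.1, -0.3, 0.1]
opening: 0.599
```

Call:
carry_out:
  targets:
    - [0, 0, 0, 0, 0, 0]
    - [0, 0, 0, 0, 0, 0]
    - [0, 0, 0, 0, 0, 0]
    - [0, 0, 0, 0, 0, 0]
    - [0, 0, 0, 0, 0, 0]
    - [0, 0, 0, 0, 0, 0]
    - [0, 0, 0, 0, 0, 0]
  fingers: -1

```text
time: 22.08
eef_pos: [0.4388, 0.3031, 0.0388]
eef_rot: [0.511, 0.489, -0.489, -0.511]
wrist_force: [-0.6, 1.0, 6.0]
opening: 0.333
```

```bash
python3 -c "
from h import *
go(.440,.304,.04,87.6)"
```

```text
t 22.08 pos [438.8 303.1  38.8] yaw 87.52 tilt [ 0.001 -1.    -0.001] | ry -0.0013 shift [ 0.9 -1.2 -1.2] q [ 0.6   0.5  -0.23  0.84  0.    0.65] F [-0.6  1.   6. ] op 0.333
```

Call:
carry_out:
  targets:
    - [0, -10, 0, 0, 0, 0]
    - [0, -20, 0, 0, 0, 0]
    - [0, -30, 0, 0, 0.1175, 0]
    - [0, -30, 0, 0, 0.1175, 0]
    - [0, -30, 0, 0, 0.1175, 0]
    - [0, -30, 0, 0, 0.1175, 0]
    - [0, -30, 0, 0, 0.1175, 0]
    - [0, -30, 0, 0, 0.1175, 0]
    - [0, -30, 0, 0, 0.1175, 0]
    - [0, -30, 0, 0, 0.1175, 0]
    - [0, -30, 0, 0, 0.1175, 0]
    - [0, 0, 0, 0, 0.1175, 0]
    - [0, 0, 0, 0, 0.1175, 0]
    - [0, 0, 0, 0, 0.1175, 0]
    - [0, 0, 0, 0, 0.1175, 0]
    - [0, 0, 0, 0, 0, 0]

```text
time: 23.42
eef_pos: [0.438, 0.3025, 0.3382]
eef_rot: [0.707, -0.001, 0.0, -0.707]
wrist_force: [0.2, 0.1, -0.6]
opening: 0.333
```

```bash
python3 -c "
from h import *
go(.433,-.237,.34,0)"
```

```text
t 23.42 pos [438.  302.5 338.2] yaw -0.1 tilt [-0.001 -1.    -0.001] | ry -0.0018 shift [  -5.    -1.8 -539.5] q [ 0.6   0.29  0.28  1.56 -0.    2.18] F [ 0.2  0.1 -0.6] op 0.333
```

Call:
carry_out:
  targets:
    - [0, 0, -20, 0, 0, 0]
    - [0, 0, -36, 0, 0, 0]
    - [0, 0, -36, 0, 0, 0]
    - [0, 0, -36, 0, 0, 0]
    - [0, 0, -36, 0, 0, 0]
    - [0, 0, -36, 0, 0, 0]
    - [0, 0, -36, 0, 0, 0]
    - [0, 0, -36, 0, 0, 0]
    - [0, 0, -36, 0, 0, 0]
    - [0, 0, -36, 0, 0, 0]
    - [0, 0, -36, 0, 0, 0]
    - [0, 0, -36, 0, 0, 0]
    - [-1, 0, -36, 0, 0, 0]
    - [-2, 0, -36, 0, 0, 0]
    - [-2, 0, -36, 0, 0, 0]
    - [0, 0, -15, 0, 0, 0]
    - [0, 0, 0, 0, 0, 0]

```text
time: 24.83
eef_pos: [0.4327, -0.2393, 0.3376]
eef_rot: [0.707, -0.001, 0.0, -0.707]
wrist_force: [-0.3, 0.5, -1.0]
opening: 0.334
```

Call:
carry_out:
  targets:
    - [0, 20, 0, 0, 0, 0]
    - [0, 35, 0, 0, 0, 0]
    - [0, 35, 0, 0, 0, 0]
    - [0, 35, 0, 0, 0, 0]
    - [0, 35, 0, 0, 0, 0]
    - [0, 30, 0, 0, 0, 0]
    - [0, 20, 0, 0, 0, 0]
    - [0, 5, 0, 0, 0, 0]
    - [0, 0, 0, 0, 0, 0]
    - [0, 0, 0, 0, 0, 0]

```text
time: 25.67
eef_pos: [0.4341, -0.236, 0.1243]
eef_rot: [0.707, 0.001, -0.0, -0.707]
wrist_force: [0.8, 0.3, -0.2]
opening: 0.338
```

```bash
python3 - <<'E'
from h import *
go(.433,-.237,.07,0)
a=cam("top")["image"][140:260,250:410];b=cam("scene")["image"][120:240,170:330]
go(.433,-.237,.07,0)
cv2.imwrite("pics/p1.png",cv2.resize(b,(800,600),interpolation=cv2.INTER_CUBIC))
E
```

```text
t 25.67 pos [ 434.1 -236.   124.3] yaw 0.1 tilt [ 0.001 -1.    -0.   ] | ry 0.0017 shift [-1.1 54.3 -1. ] q [-0.5   0.33 -0.24  1.    0.    1.07] F [ 0.8  0.3 -0.2] op 0.338
t 25.77 pos [ 434.8 -236.6  125.3] yaw 0.06 tilt [ 0.003 -1.    -0.002] | ry 0.001 shift [-1.8 55.3 -0.4] q [-0.5   0.33 -0.24  1.    0.    1.07] F [ 0.3 -0.7 -0.9] op 0.334
```

View pics/p1.png

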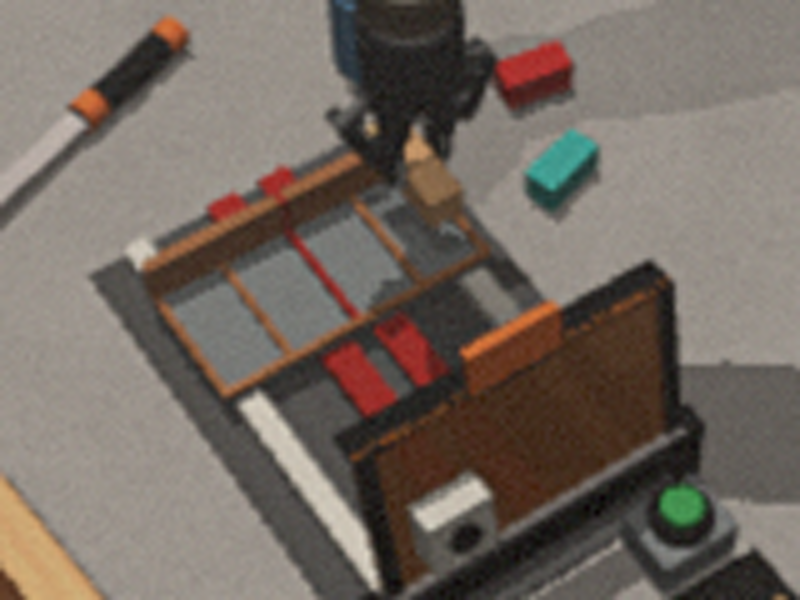

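```bash
python3 - <<'E'
from h import *
c=cam("scene")
for u,v,z in((432,222,.086),(463,203,.086),(447,212,.086),(408,190,.116)): print(atz(c,((v+.5)/5-.5+120,(u+.5)/5-.5+170),z)*1000)
for P in((.418,-.192,.086),(.448,-.192,.086),(.448,-.192,.116)):
    r,cc=proj(c,P);print((cc-170)*5,(r-120)*5)
E
```

```text
[ 442.85288369 -199.5743677    86.        ]
[ 413.92041043 -201.71086807   86.        ]
[ 428.4858255 -201.2380577   86.       ]
[ 453.32665669 -214.36585355  116.        ]
463.55437857938597 212.02955161051122
429.69238578440707 229.87296913553678
428.6260611186509 205.02392679196035
```

Call:
carry_out:
  targets:
    - [-1, 20, -0.5, 0, 0, 0]
    - [0, 20, 0, 0, 0, 0]
    - [0, 10, 0, 0, 0, 0]
    - [0, 2, 0, 0, 0, 0]
    - [0, 0, 0, 0, 0, 0]
    - [0, 0, 0, 0, 0, 0]

```text
time: 26.32
eef_pos: [0.4332, -0.2371, 0.0723]
eef_rot: [0.707, 0.001, 0.0, -0.707]
wrist_force: [-0.5, 0.1, -0.7]
opening: 0.332
```

```bash
python3 -c "
from h import *
go(.433,-.237,.07,0)"
```

```text
t 26.32 pos [ 433.2 -237.1   72.3] yaw 0.01 tilt [ 0.001 -1.    -0.001] | ry 0.0001 shift [-0.2  2.3  0.1] q [-0.5   0.39 -0.31  0.87  0.    1.07] F [-0.5  0.1 -0.7] op 0.332
```

```bash
python3 - <<'E'
from h import *
c=cam("scene");cv2.imwrite("pics/p2.png",cv2.resize(c["image"][135:185,225:285],(720,600),interpolation=cv2.INTER_CUBIC))
for nm,P in(("fence FR top",(.519-.118,-.181,.036)),("front low +x",(.448,-.192,.032)),("front low -x",(.418,-.192,.032)),("front top +x",(.448,-.192,.062))):
    r,cc=proj(c,P);print(nm,(cc-225+.5)*12,(r-135+.5)*12)
E
```

```text
fence FR top 524.0802840234282 430.16134338688914
front low +x 381.6716488128884 480.46153951987935
front low -x 460.6987682304623 438.2422366628589
front top +x 379.2520284849729 424.0760408864945
```

View pics/p2.png

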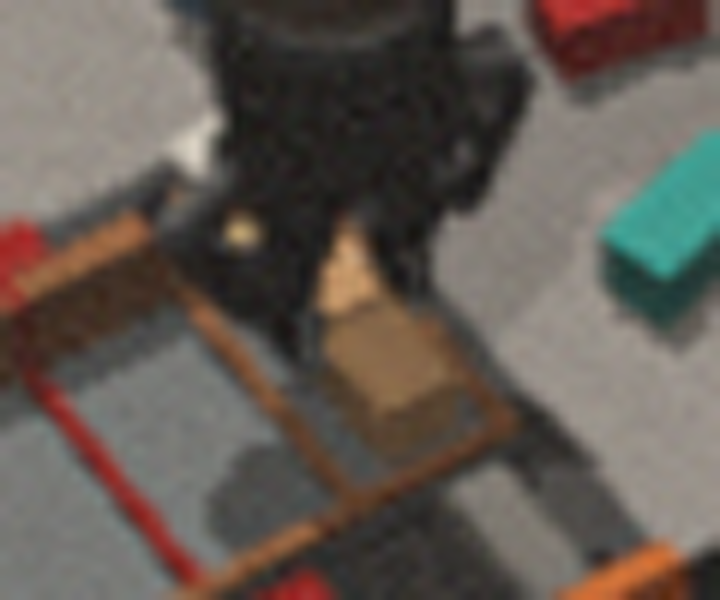

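The blank sits inside bay -87, with its front edge at (430,390)/(390,455) in the crop, behind the front fence and clear of the side fences. Next I lower a touch and release.

Call:
carry_out:
  targets:
    - [0, 2, 0, 0, 0, 0]
    - [0, 0, 0, 0, 0, 0]

```text
time: 26.53
eef_pos: [0.4329, -0.2369, 0.0699]
eef_rot: [0.707, 0.0, 0.0, -0.707]
wrist_force: [-0.6, 0.4, 0.0]
opening: 0.338
```

Call:
carry_out:
  targets:
    - [0, 0, 0, 0, 0, 0]
    - [0, 0, 0, 0, 0, 0]
    - [0, 0, 0, 0, 0, 0]
    - [0, 0, 0, 0, 0, 0]
    - [0, 0, 0, 0, 0, 0]
    - [0, -20, 0, 0, 0, 0]
    - [0, -35, 0, 0, 0, 0]
    - [0, -35, 0, 0, 0, 0]
    - [0, -35, 0, 0, 0, 0]
    - [0, -35, 0, 0, 0, 0]
    - [0, -35, 0, 0, 0, 0]
    - [0, -35, 0, 0, 0, 0]
    - [0, -30, 0, 0, 0, 0]
    - [0, 0, 20, 0, 0, 0]
    - [0, 0, 36, 0, 0, 0]
    - [0, 0, 36, 0, 0, 0]
    - [0, 0, 36, 0, 0, 0]
    - [0, 0, 36, 0, 0, 0]
    - [0, 0, 36, 0, 0, 0]
    - [0, 0, 36, 0, 0, 0]
  fingers: 0.15

```text
time: 28.2
eef_pos: [0.4319, 0.0009, 0.3294]
eef_rot: [-0.707, -0.0, -0.0, 0.707]
wrist_force: [0.2, -0.9, 0.2]
opening: 0.579
```

```bash
python3 bl.py; python3 - <<'E'
from h import *
go(.4367,.1955,.2,102.5)
c=cam("top")
im=c["image"].astype(int);m=((im[...,2]>150)&(im[...,2]>im[...,0]*1.3)).astype(np.uint8)
for k in comps(m,(150,335,262,400),90):
    rc,me=rect(c,k,.06);print("deck",np.round(rc[0],1),np.round(rc[1],1),rc[2])
E
```

```text
scene (np.int64(261), np.int64(351), np.int64(276), np.int64(361)) ctr [366.2 322.1] wh [55.2 32.6] 88.8
t 28.3 pos [432.    3.5 329.4] yaw 0.44 tilt [ 0.    -1.     0.002] | ry 1.3602 shift [-186.4  129.4   46.1] q [0.01 0.08 0.   1.49 0.   1.57] F [ 0.3 -0.7 -0.2] op 0.574
deck [ 433.6 -231.7] [27.8 73.3] 1.014495849609375
```

Call:
carry_out:
  targets:
    - [0, 10, 20, 0, 0, 0]
    - [0, 10, 36, 0, 0, 0]
    - [0, 10, 36, 0, 0, 0]
    - [0, 10, 36, 0, 0, 0]
    - [0, 10, 36, 0, 0, 0]
    - [0, 10, 36, 0, 0, 0]
    - [0, 10, 36, 0, 0, 0]
    - [0, 10, 36, 0, 0, 0]
    - [0, 10, 36, 0, 0, 0]
    - [0, 10, 30, 0, -0.1187, 0]
    - [0, 0, 0, 0, -0.1187, 0]
    - [0, 0, 0, 0, -0.1187, 0]
    - [0, 0, 0, 0, -0.1187, 0]
    - [0, 0, 0, 0, -0.1187, 0]
    - [0, 0, 0, 0, -0.1187, 0]
    - [0, 0, 0, 0, -0.1187, 0]
    - [0, 0, 0, 0, -0.1187, 0]
    - [0, 0, 0, 0, -0.1187, 0]
    - [0, 0, 0, 0, -0.1187, 0]
    - [0, 0, 0, 0, -0.1187, 0]

```text
time: 30.02
eef_pos: [0.4334, 0.336, 0.2291]
eef_rot: [0.561, 0.43, -0.431, -0.561]
wrist_force: [-0.9, -0.8, -0.5]
opening: 0.573
```

Call:
carry_out:
  targets:
    - [0, 0, 0, 0, -0.1187, 0]
    - [0, 0, 0, 0, -0.1187, 0]
    - [0, 0, 0, 0, -0.1187, 0]
    - [0, 0, 0, 0, -0.1187, 0]
    - [0, 0, 0, 0, 0, 0]

```text
time: 30.43
eef_pos: [0.4333, 0.3361, 0.2291]
eef_rot: [-0.445, -0.549, 0.55, 0.445]
wrist_force: [0.4, 0.2, 0.2]
opening: 0.578
```

```bash
python3 bl.py; python3 - <<'E'
from h import *
go(.4367,.1955,.1,102.5)
cv2.imwrite("pics/full_top.png",cv2.resize(cam("top")["image"],(800,600),interpolation=cv2.INTER_CUBIC))
E
```

```text
top (np.int64(219), np.int64(197), np.int64(251), np.int64(212)) ctr [436.8 195.1] wh [88.6 28.7] 12.8
scene (np.int64(240), np.int64(310), np.int64(260), np.int64(331)) ctr [436.4 196.3] wh [88.1 25.1] 12.1
t 30.53 pos [433.1 336.4 229.1] yaw 101.76 tilt [-0. -1.  0.] | ry -0.013 shift [-138.3  129.1   27. ] q [ 0.66  0.35  0.08  1.31 -0.    0.46] F [-0.4 -0.2 -0.4] op 0.573
```

View pics/full_top.png

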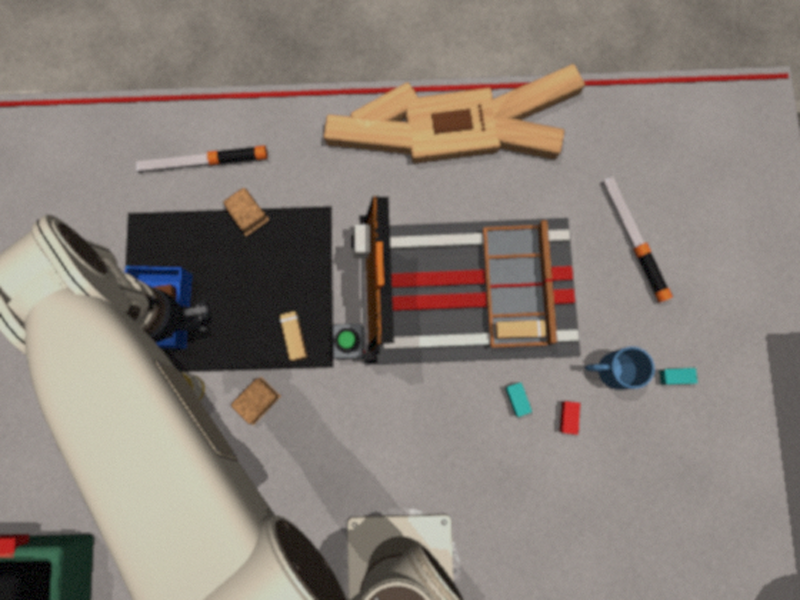

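The top view shows blank A flat in its bay at (520,328) and blank B at (292,336), unmoved.

Call:
carry_out:
  targets:
    - [-28, 10, 5, 0, -0.013, 0]
    - [-28, 20, 5, 0, 0, 0]
    - [-28, 25, 6, 0, 0, 0]
    - [-28, 25, 6, 0, 0, 0]
    - [-26, 25, 5, 0, 0, 0]
    - [0, 25, 0, 0, 0, 0]
    - [0, 20, 0, 0, 0, 0]
    - [0, 0, 0, 0, 0, 0]
    - [0, 0, 0, 0, 0, 0]

```text
time: 31.33
eef_pos: [0.4356, 0.1961, 0.0788]
eef_rot: [-0.441, -0.551, 0.553, 0.442]
wrist_force: [-0.4, 0.2, 0.2]
opening: 0.572
```

```bash
python3 -c "
from h import *
go(.4367,.1957,.04,102.5)"
```

```text
t 31.33 pos [435.6 196.1  78.8] yaw 102.66 tilt [-0.001 -1.     0.002] | ry 0.0028 shift [-0.7 38.8 -1. ] q [ 0.42  0.36 -0.34  0.88 -0.    0.2 ] F [-0.4  0.2  0.2] op 0.572
```

Call:
carry_out:
  targets:
    - [0, 18, -1, 0, 0, 0]
    - [0, 15, 0, 0, 0, 0]
    - [0, 6, 0, 0, 0, 0]
    - [0, 0, 0, 0, 0, 0]
    - [0, 0, 0, 0, 0, 0]
    - [0, 0, 0, 0, 0, 0]

```text
time: 31.83
eef_pos: [0.4381, 0.1976, 0.0416]
eef_rot: [0.442, 0.553, -0.552, -0.441]
wrist_force: [-0.0, 0.2, 1.4]
opening: 0.57
```

```bash
python3 -c "
from h import *
go(.4367,.1957,.04,102.5)"
```

```text
t 31.83 pos [438.1 197.6  41.6] yaw 102.77 tilt [ 0.    -1.    -0.002] | ry 0.0047 shift [-1.6  1.6  1.8] q [ 0.42  0.41 -0.37  0.78 -0.    0.2 ] F [-0.   0.2  1.4] op 0.57
```

Close, then lift and rotate back.

Call:
carry_out:
  targets:
    - [-1, 0, 1, 0, 0, 0]
    - [0, 0, 0, 0, 0, 0]
    - [0, 0, 0, 0, 0, 0]
    - [0, 0, 0, 0, 0, 0]
    - [0, 0, 0, 0, 0, 0]
    - [0, 0, 0, 0, 0, 0]
    - [0, 0, 0, 0, 0, 0]
  fingers: -1

```text
time: 32.42
eef_pos: [0.437, 0.1961, 0.0415]
eef_rot: [0.442, 0.553, -0.552, -0.441]
wrist_force: [-1.6, -0.8, 6.4]
opening: 0.335
```

Call:
carry_out:
  targets:
    - [0, -10, 0, 0, 0, 0]
    - [0, -20, 0, 0, 0, 0]
    - [0, -30, 0, 0, 0.1194, 0]
    - [0, -30, 0, 0, 0.1194, 0]
    - [0, -30, 0, 0, 0.1194, 0]
    - [0, -30, 0, 0, 0.1194, 0]
    - [0, -30, 0, 0, 0.1194, 0]
    - [0, -30, 0, 0, 0.1194, 0]
    - [0, -30, 0, 0, 0.1194, 0]
    - [0, -30, 0, 0, 0.1194, 0]
    - [0, -30, 0, 0, 0.1194, 0]
    - [0, 0, 0, 0, 0.1194, 0]
    - [0, 0, 0, 0, 0.1194, 0]
    - [0, 0, 0, 0, 0.1194, 0]
    - [0, 0, 0, 0, 0.1194, 0]
    - [0, 0, 0, 0, 0.1194, 0]
    - [0, 0, 0, 0, 0.1194, 0]
    - [0, 0, 0, 0, 0, 0]

```text
time: 33.92
eef_pos: [0.4361, 0.1957, 0.3404]
eef_rot: [0.707, 0.0, -0.0, -0.707]
wrist_force: [0.9, -0.7, -1.5]
opening: 0.332
```

```bash
python3 -c "
from h import *
go(.549,-.237,.34,0)"
```

```text
t 33.92 pos [436.1 195.7 340.4] yaw 0.04 tilt [-0. -1. -0.] | ry 0.0006 shift [ 1.129e+02  4.000e-01 -4.327e+02] q [0.42 0.18 0.14 1.54 0.   1.99] F [ 0.9 -0.7 -1.5] op 0.332
```

Call:
carry_out:
  targets:
    - [6, 0, -20, 0, 0, 0]
    - [9, 0, -35, 0, 0, 0]
    - [9, 0, -35, 0, 0, 0]
    - [9, 0, -35, 0, 0, 0]
    - [9, 0, -35, 0, 0, 0]
    - [9, 0, -35, 0, 0, 0]
    - [9, 0, -35, 0, 0, 0]
    - [9, 0, -35, 0, 0, 0]
    - [9, 0, -35, 0, 0, 0]
    - [9, 0, -35, 0, 0, 0]
    - [9, 0, -35, 0, 0, 0]
    - [9, 0, -35, 0, 0, 0]
    - [9, 0, -28, 0, 0, 0]
    - [0, 20, 0, 0, 0, 0]
    - [0, 35, 0, 0, 0, 0]
    - [0, 35, 0, 0, 0, 0]
    - [0, 35, 0, 0, 0, 0]
    - [0, 35, 0, 0, 0, 0]
    - [0, 35, 0, 0, 0, 0]
    - [0, 0, 0, 0, 0, 0]

```text
time: 35.58
eef_pos: [0.5463, -0.2348, 0.1372]
eef_rot: [-0.705, 0.003, 0.007, 0.709]
wrist_force: [-1.2, 1.1, -2.6]
opening: 0.336
```

```bash
python3 -c "
from h import *
cam('top');cam('top')
go(.549,-.237,.075,0)"
```

```text
t 35.68 pos [ 550.5 -236.5  144.5] yaw 0.25 tilt [-0.003 -1.     0.001] | ry 0.0043 shift [-1.5 69.5 -0.5] q [-0.41  0.5   0.1   1.17 -0.    1.16] F [ 0.3 -0.8  0.3] op 0.329
```

Call:
carry_out:
  targets:
    - [-1, 20, 0, 0, 0, 0]
    - [0, 20, 0, 0, 0, 0]
    - [0, 18, 0, 0, 0, 0]
    - [0, 8, 0, 0, 0, 0]
    - [0, 4, 0, 0, 0, 0]
    - [0, 0, 0, 0, 0, 0]
    - [0, 0, 0, 0, 0, 0]

```text
time: 36.27
eef_pos: [0.5518, -0.2375, 0.0773]
eef_rot: [0.708, 0.002, -0.0, -0.707]
wrist_force: [-0.7, -0.1, -0.5]
opening: 0.332
```

```bash
python3 - <<'E'
from h import *
c=cam("scene");go(.549,-.237,.0725,0)
cv2.imwrite("pics/p3.png",cv2.resize(c["image"][140:200,195:275],(800,600),interpolation=cv2.INTER_CUBIC))
E
```

```text
t 36.32 pos [ 551.8 -237.5   77.3] yaw 0.17 tilt [ 0.003 -1.    -0.001] | ry 0.0029 shift [-2.8  4.8  0.5] q [-0.41  0.56  0.    1.01  0.    1.16] F [0.2 1.  0.1] op 0.332
```

View pics/p3.png

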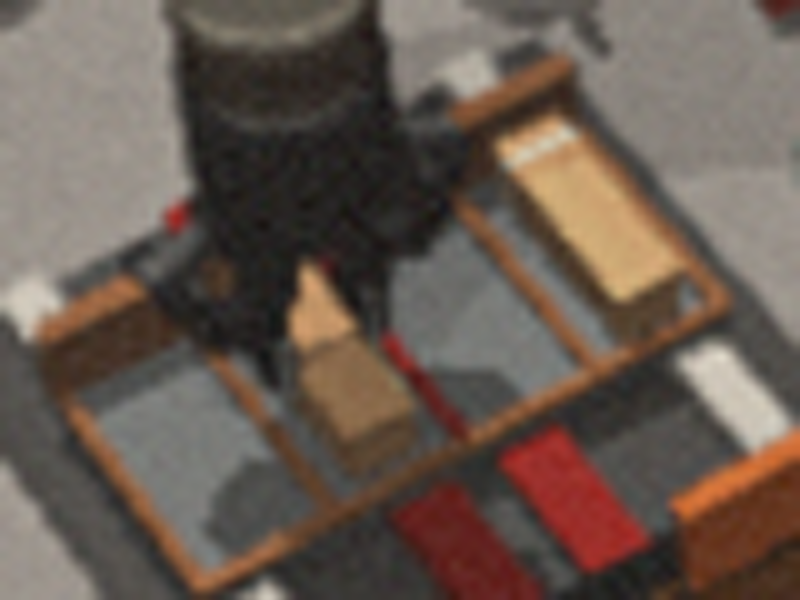

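Blank B is in bay +29 at (355,410), between the fence and the red middle fence. Blank A lies flat at (600,220).

Call:
carry_out:
  targets:
    - [-2, 4, 0, 0, 0, 0]
    - [0, 0, 0, 0, 0, 0]
    - [0, 0, 0, 0, 0, 0]

```text
time: 36.57
eef_pos: [0.5484, -0.237, 0.0716]
eef_rot: [0.707, 0.001, -0.001, -0.707]
wrist_force: [0.8, 0.3, 0.1]
opening: 0.332
```

Call:
carry_out:
  targets:
    - [0, 0, 0, 0, 0, 0]
    - [0, 0, 0, 0, 0, 0]
    - [0, 0, 0, 0, 0, 0]
    - [0, 0, 0, 0, 0, 0]
    - [0, 0, 0, 0, 0, 0]
    - [0, -20, 0, 0, 0, 0]
    - [0, -30, 0, 0, 0, 0]
    - [0, -30, 0, 0, 0, 0]
    - [-6, 0, -20, 0, 0, 0]
    - [-6, 0, -25, 0, 0, 0]
    - [-6, 0, -25, 0, 0, 0]
    - [-6, 0, -20, 0, 0, 0]
    - [-6, 0, -5, 0, 0, 0]
    - [0, 0, 0, 0, 0, 0]
  fingers: 0.15

```text
time: 37.73
eef_pos: [0.5174, -0.3333, 0.1511]
eef_rot: [-0.707, 0.0, 0.0, 0.707]
wrist_force: [0.2, 0.3, -0.3]
opening: 0.577
```

```bash
python3 - <<'E'
from h import *
go(.5197,-.332,.065,0)
E
```

```text
t 37.73 pos [ 517.4 -333.3  151.1] yaw -0.02 tilt [-0.001 -1.     0.   ] | ry -0.0004 shift [ 2.3 86.1  1.3] q [-0.57  0.53  0.15  1.2  -0.    1.  ] F [ 0.2  0.3 -0.3] op 0.577
```

Call:
carry_out:
  targets:
    - [2, 0, 0, 0, 0, 0]
    - [0, 0, 0, 0, 0, 0]
    - [0, 0, 0, 0, 0, 0]
    - [0, 0, 0, 0, 0, 0]
    - [0, 20, 0, 0, 0, 0]
    - [0, 25, 0, 0, 0, 0]
    - [0, 25, 0, 0, 0, 0]
    - [0, 14, 0, 0, 0, 0]
    - [0, 0, 0, 0, 0, 0]
    - [0, 0, 0, 0, 0, 0]
  fingers: -1

```text
time: 38.57
eef_pos: [0.5205, -0.331, 0.0666]
eef_rot: [-0.707, -0.001, 0.002, 0.708]
wrist_force: [-0.1, 0.3, 0.5]
opening: 0.003
```

```bash
python3 - <<'E'
from h import *
go(.5197,-.310,.065,0)
c=cam("scene")
cv2.imwrite("pics/p4.png",cv2.resize(c["image"][130:205,185:285],(800,600),interpolation=cv2.INTER_CUBIC))
E
```

```text
t 38.57 pos [ 520.5 -331.    66.6] yaw 0.2 tilt [-0.002 -1.     0.001] | ry 0.0036 shift [-0.8  1.6 21. ] q [-0.57  0.61  0.05  1.02  0.    1.  ] F [-0.1  0.3  0.5] op 0.003
```

View pics/p4.png

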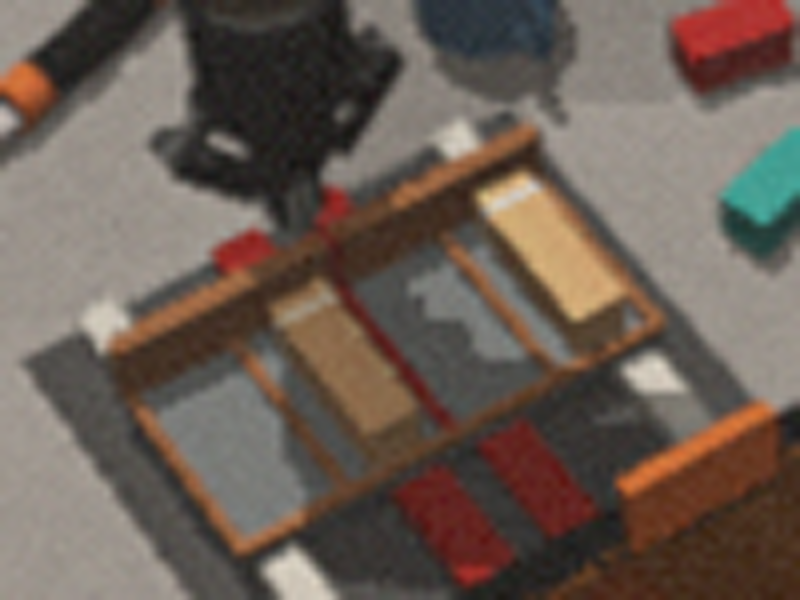

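Both blanks lie flat in their bays at (350,365) and (560,250). The closed fingers stand behind the bar at the middle mark, at (300,225). Next I push.

Call:
carry_out:
  targets:
    - [-0.5, 0, 6, 0, 0, 0]
    - [0, 0, 5, 0, 0, 0]
    - [0, 0, 4, 0, 0, 0]
    - [0, 0, 4, 0, 0, 0]
    - [0, 0, 4, 0, 0, 0]
    - [0, 0, 5, 0, 0, 0]
    - [0, 0, 6, 0, 0, 0]
    - [0, 0, 7, 0, 0, 0]
    - [0, 0, 8, 0, 0, 0]
    - [0, 0, 8, 0, 0, 0]
    - [0, 0, 8, 0, 0, 0]
    - [0, 0, 8, 0, 0, 0]
    - [0, 0, 8, 0, 0, 0]
    - [0, 0, 8, 0, 0, 0]

```text
time: 39.78
eef_pos: [0.5207, -0.2438, 0.0683]
eef_rot: [0.708, 0.001, 0.0, -0.706]
wrist_force: [-0.1, -5.1, 2.8]
opening: 0.001
```

```bash
python3 -c "
from h import *
go(.5197,-.099,.065,0)"
```

```text
t 39.78 pos [ 520.7 -243.8   68.3] yaw 0.1 tilt [ 0.002 -1.    -0.003] | ry 0.0017 shift [ -1.    3.3 144.8] q [-0.44  0.53 -0.08  0.96 -0.    1.13] F [-0.1 -5.1  2.8] op 0.001
```

Call:
carry_out:
  targets:
    - [-0.5, 0, 7, 0, 0, 0]
    - [0, 1, 8, 0, 0, 0]
    - [0, 0, 8, 0, 0, 0]
    - [0, 0, 8, 0, 0, 0]
    - [0, 0, 8, 0, 0, 0]
    - [0, 0, 8, 0, 0, 0]
    - [0, 0, 8, 0, 0, 0]
    - [0, 0, 8, 0, 0, 0]
    - [0, 0, 8, 0, 0, 0]
    - [0, 0, 8, 0, 0, 0]
    - [0, 0, 8, 0, 0, 0]
    - [0, 0, 8, 0, 0, 0]
    - [0, 0, 8, 0, 0, 0]
    - [0, 0, 8, 0, 0, 0]
    - [0, 0, 7, 0, 0, 0]
    - [0, 0, 6, 0, 0, 0]
    - [0, 0, 5, 0, 0, 0]

```text
time: 41.2
eef_pos: [0.5197, -0.1147, 0.0673]
eef_rot: [0.708, 0.001, -0.0, -0.706]
wrist_force: [-0.1, -6.5, 4.2]
opening: -0.0
```

```bash
python3 -c "
from h import *
go(.5197,-.099,.065,0)"
```

```text
t 41.2 pos [ 519.7 -114.7   67.3] yaw 0.12 tilt [ 0.002 -1.    -0.003] | ry 0.002 shift [ 0.   2.3 15.7] q [-0.22  0.46 -0.21  0.9  -0.    1.35] F [-0.1 -6.5  4.2] op -0.0
```

Now I push slowly onto the stop, watching the force.

Call:
carry_out:
  targets:
    - [0, 0, 3, 0, 0, 0]
    - [0, 0, 3, 0, 0, 0]
    - [0, 0, 3, 0, 0, 0]
    - [0, 0, 2, 0, 0, 0]
    - [0, 0, 2, 0, 0, 0]
    - [0, 0, 1, 0, 0, 0]
    - [0, 0, 0, 0, 0, 0]

```text
time: 41.78
eef_pos: [0.5195, -0.1008, 0.0672]
eef_rot: [0.708, 0.001, -0.0, -0.706]
wrist_force: [0.8, -5.1, 4.0]
opening: 0.0
```

Call:
carry_out:
  targets:
    - [0, 0, 1, 0, 0, 0]
    - [0, 0, 1, 0, 0, 0]
    - [0, 0, 1, 0, 0, 0]
    - [0, 0, 0, 0, 0, 0]

```text
time: 42.12
eef_pos: [0.5197, -0.0989, 0.0672]
eef_rot: [0.709, 0.001, 0.0, -0.705]
wrist_force: [0.6, -9.4, 3.7]
opening: 0.005
```

Call:
carry_out:
  targets:
    - [0, 0, 1, 0, 0, 0]
    - [0, 0, 1, 0, 0, 0]
    - [0, 0, 0, 0, 0, 0]

```text
time: 42.37
eef_pos: [0.5197, -0.0988, 0.0673]
eef_rot: [0.71, 0.001, 0.001, -0.704]
wrist_force: [-0.4, -13.9, 3.7]
opening: -0.001
```

Call:
carry_out:
  targets:
    - [0, 0, 1, 0, 0, 0]
    - [0, 0, 0, 0, 0, 0]

```text
time: 42.53
eef_pos: [0.5197, -0.0988, 0.0673]
eef_rot: [0.711, 0.0, 0.001, -0.703]
wrist_force: [0.4, -16.5, 3.0]
opening: -0.0
```

Home: a firm stop at TCP y = -98.8, as predicted, with force rising to 16 N. Next I back off and locate the cover's tab.

Call:
carry_out:
  targets:
    - [0, 0, -4, 0, 0, 0]
    - [0, 0, -15, 0, 0, 0]
    - [0, 0, -25, 0, 0, 0]
    - [0, -30, 0, 0, 0, 0]
    - [0, -35, 0, 0, 0, 0]
    - [0, -35, 0, 0, 0, 0]
    - [0, -35, 0, 0, 0, 0]
    - [0, -35, 0, 0, 0, 0]
    - [0, -35, 0, 0, 0, 0]
    - [0, -35, 0, 0, 0, 0]
    - [0, -30, 0, 0, 0, 0]
    - [0, 0, 0, 0, 0, 0]
    - [0, 0, 0, 0, 0, 0]

```text
time: 43.62
eef_pos: [0.5198, -0.1372, 0.3381]
eef_rot: [-0.707, -0.002, -0.0, 0.707]
wrist_force: [0.1, -0.1, -0.2]
opening: 0.001
```

```bash
python3 - <<'E'
from h import *
C={n:cam(n) for n in("scene","top")}
s=lambda u,v:((v+.5)/5-.5+140,(u+.5)/5-.5+185)
t=lambda u,v:((v+.5)/4.4-.5+140,(u+.5)/4.4-.5+240)
for a,b in(((388,243),(105,127)),((388,243),(125,127)),((485,205),(108,265)),((485,205),(127,265))):
    print(tri(C["scene"],s(*a),C["top"],t(*b)))
o=lambda im:((im[...,2]>150)&(im[...,1]<im[...,2]*.62)&(im[...,0]<90)&(im[...,1]>60)).astype(np.uint8)
for n,roi in(("scene",(165,240,215,300)),("top",(150,245,215,285))):
    for k in comps(o(C[n]["image"].astype(int)),roi,25):
        r,c=np.nonzero(k);print(n,r.min(),c.min(),r.max(),c.max(),k.sum(),"ctr",r.mean(),c.mean())
c=C["top"];cv2.imwrite("pics/p5.png",cv2.resize(np.hstack([c["image"][140:260,230:350],C["scene"]["image"][150:270,210:330]]),(800,400),interpolation=cv2.INTER_CUBIC))
go(.519,.09,.31)
E
```

```text
(array([0.55108487, 0.01589769, 0.27810868]), np.float64(0.0035722695481198584))
(array([0.55040989, 0.00850995, 0.27012732]), np.float64(0.0034137707475761364))
(array([0.48128746, 0.01744607, 0.26594462]), np.float64(0.0009455979312959679))
(array([0.48017241, 0.01045781, 0.25814925]), np.float64(0.005697468432927571))
t 43.72 pos [ 518.6 -137.1  334.9] yaw 0.18 tilt [-0.002 -1.     0.002] | ry 0.0031 shift [  0.4  24.9 227.1] q [-0.26  0.3   0.29  1.56  0.    1.31] F [-0.4  0.7 -0.5] op -0.0
```

View pics/p5.png

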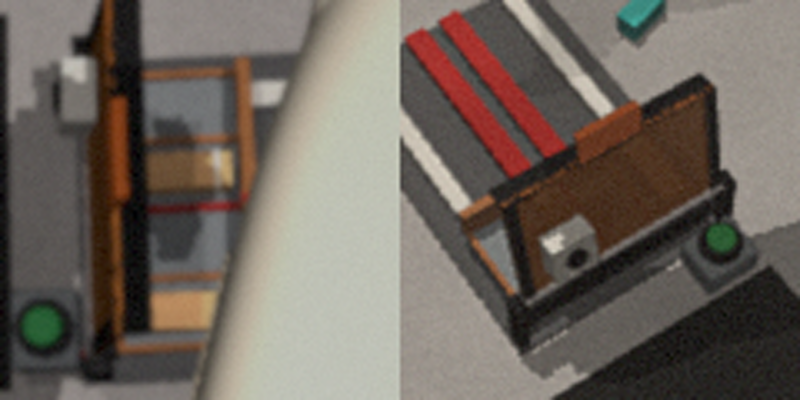

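The tab tip is at about (y 0.013, z 0.268), i.e. the cover stands at about 80°. In the left half the sled shows at home under it, both blanks flat. Next I pass over to the +y side.

Call:
carry_out:
  targets:
    - [0, 0, 20, 0, 0, 0]
    - [0, 0, 35, 0, 0, 0]
    - [0, 0, 35, 0, 0, 0]
    - [0, 0, 35, 0, 0, 0]
    - [0, 0, 35, 0, 0, 0]
    - [0, 0, 35, 0, 0, 0]
    - [0, 0, 25, 0, 0, 0]
    - [0, 0, 0, 0, 0, 0]
    - [0, 25, 0, 0, 0, 0]
    - [0, 25, 0, 0, 0, 0]
    - [0, 18, 0, 0, 0, 0]
    - [0, 0, 0, 0, 0, 0]
    - [0, 0, 0, 0, 0, 0]

```text
time: 44.8
eef_pos: [0.5171, 0.0815, 0.2662]
eef_rot: [0.707, -0.001, -0.003, -0.707]
wrist_force: [0.5, -0.3, 0.9]
opening: -0.002
```

```bash
python3 -c "
from h import *
go(.519,.045,.266)"
```

```text
t 44.8 pos [517.1  81.5 266.2] yaw 0.13 tilt [-0.006 -1.    -0.001] | ry 0.0022 shift [  1.9   0.2 -36.5] q [0.16 0.29 0.09 1.38 0.   1.72] F [ 0.5 -0.3  0.9] op -0.002
```

Call:
carry_out:
  targets:
    - [0, 0, -12, 0, 0, 0]
    - [0, 0, -12, 0, 0, 0]
    - [0, 1, -12, 0, 0, 0]
    - [0, 1, -11, 0, 0, 0]
    - [0, 3, -13.5, 0, 0, 0]
    - [0, 3.5, -13.5, 0, 0, 0]
    - [0, 5, -13, 0, 0, 0]
    - [0, 6, -13, 0, 0, 0]
    - [0, 7, -12, 0, 0, 0]
    - [0, 8, -11, 0, 0, 0]
    - [0, 9, -10.5, 0, 0, 0]
    - [0, 10, -10, 0, 0, 0]

```text
time: 45.8
eef_pos: [0.5192, -0.0629, 0.2144]
eef_rot: [0.707, 0.001, -0.0, -0.707]
wrist_force: [1.5, 0.3, 1.9]
opening: -0.002
```

```bash
python3 - <<'E'
from h import *
go(.519,-.062,.2116)
c=cam("scene")
cv2.imwrite("pics/p6.png",cv2.resize(c["image"][120:270,200:350],(600,600),interpolation=cv2.INTER_CUBIC))
E
```

```text
t 45.8 pos [519.2 -62.9 214.4] yaw 0.11 tilt [ 0.001 -1.    -0.   ] | ry 0.002 shift [-0.2  2.8  0.9] q [-0.12  0.31 -0.02  1.25 -0.    1.45] F [1.5 0.3 1.9] op -0.002
```

Call:
carry_out:
  targets:
    - [0, 12, -9, 0, 0, 0]
    - [0, 12, -8.5, 0, 0, 0]
    - [0, 12.5, -7, 0, 0, 0]
    - [0, 13, -6, 0, 0, 0]
    - [0, 13, -4, 0, 0, 0]
    - [0, 13, -4, 0, 0, 0]
    - [0, 12, -2, 0, 0, 0]
    - [0, 7, -1, 0, 0, 0]
    - [0, 0, 0, 0, 0, 0]

```text
time: 46.6
eef_pos: [0.5175, -0.1029, 0.1181]
eef_rot: [-0.707, 0.001, 0.002, 0.707]
wrist_force: [0.3, 0.7, -0.5]
opening: -0.005
```

Call:
carry_out:
  targets:
    - [0, 3, 0, 0, 0, 0]
    - [0, 3, 0, 0, 0, 0]
    - [0, 2, 0, 0, 0, 0]
    - [0, 0, 0, 0, 0, 0]

```text
time: 46.93
eef_pos: [0.5192, -0.1029, 0.1123]
eef_rot: [0.707, 0.001, -0.001, -0.707]
wrist_force: [0.1, 0.3, 0.0]
opening: 0.004
```

```bash
python3 - <<'E'
from h import *
c=cam("scene")
cv2.imwrite("pics/p7.png",cv2.resize(c["image"][120:270,200:350],(600,600),interpolation=cv2.INTER_CUBIC))
E
```

```text
(no output)
```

View pics/p7.png

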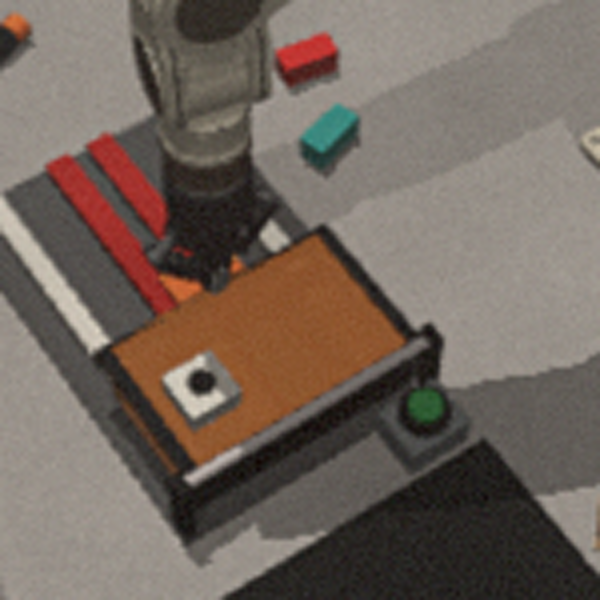

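The cover is nearly level, with the fingertips at its edge, (220,280). Next I press down until the force rises.

Call:
carry_out:
  targets:
    - [0, 2, 0, 0, 0, 0]
    - [0, 2, 0, 0, 0, 0]
    - [0, 0, 0, 0, 0, 0]
    - [0, 0, 0, 0, 0, 0]

```text
time: 47.32
eef_pos: [0.5196, -0.103, 0.1099]
eef_rot: [0.707, 0.002, -0.0, -0.707]
wrist_force: [-2.7, 1.2, 8.1]
opening: -0.004
```

Call:
carry_out:
  targets:
    - [0, 1, 0, 0, 0, 0]
    - [0, 1, 0, 0, 0, 0]
    - [0, 1, 0, 0, 0, 0]
    - [0, 0, 0, 0, 0, 0]

```text
time: 47.65
eef_pos: [0.5197, -0.103, 0.1096]
eef_rot: [0.707, 0.002, 0.0, -0.707]
wrist_force: [-7.7, 1.5, 24.3]
opening: -0.002
```

Firm stop at TCP z 0.1096, against a predicted 0.110 for shut. Next I rise and locate the button.

Call:
carry_out:
  targets:
    - [0, -4, 0, 0, 0, 0]
    - [0, -20, 0, 0, 0, 0]
    - [0, -30, 0, 0, 0, 0]
    - [0, -10, 0, 0, 0, 0]
    - [0, 0, 0, 0, 0, 0]
    - [0, 0, 0, 0, 0, 0]

```text
time: 48.15
eef_pos: [0.5195, -0.103, 0.1694]
eef_rot: [0.707, 0.001, -0.0, -0.707]
wrist_force: [0.1, 0.2, -0.1]
opening: 0.001
```

```bash
python3 - <<'E'
from h import *
C={n:cam(n) for n in("scene","top")};P={}
for n,roi in(("scene",(200,285,245,330)),("top",(215,225,260,265))):
    im=C[n]["image"].astype(int);m=((im[...,1]>im[...,2]*1.5)&(im[...,1]>im[...,0]*1.3)&(im[...,1]>60)).astype(np.uint8)
    for k in comps(m,roi,20):
        r,c=np.nonzero(k);P[n]=(r.mean(),c.mean());print(n,P[n],k.sum(),atz(C[n],P[n],.056)*1000)
if len(P)==2: print(tri(C["scene"],P["scene"],C["top"],P["top"]))
go(.425,.087,.12)
E
```

```text
scene (np.float64(220.85), np.float64(305.98333333333335)) 60 [420.21783896  87.69053585  56.        ]
top (np.float64(237.34285714285716), np.float64(242.0095238095238)) 105 [422.62426591  89.27791699  56.        ]
(array([0.42196551, 0.08910635, 0.05984344]), np.float64(0.0006075187582210341))
t 48.25 pos [ 518.2 -102.8  167.7] yaw 0.15 tilt [-0.003 -1.     0.001] | ry 0.0026 shift [-93.2  47.7 189.8] q [-0.2   0.35 -0.08  1.14  0.    1.37] F [ 0.2  0.1 -0.1] op 0.002
```

Call:
carry_out:
  targets:
    - [-10, 0, 20, 0, 0, 0]
    - [-15, 0, 30, 0, 0, 0]
    - [-15, 0, 30, 0, 0, 0]
    - [-15, 0, 30, 0, 0, 0]
    - [-15, 0, 30, 0, 0, 0]
    - [-15, 0, 30, 0, 0, 0]
    - [-10, 0, 21, 0, 0, 0]
    - [0, 25, 0, 0, 0, 0]
    - [0, 25, 0, 0, 0, 0]
    - [0, 10, 0, 0, 0, 0]
    - [0, 0, 0, 0, 0, 0]
    - [0, 0, 0, 0, 0, 0]

```text
time: 49.25
eef_pos: [0.4222, 0.0875, 0.1079]
eef_rot: [0.707, -0.0, -0.002, -0.707]
wrist_force: [-0.3, 0.5, 1.1]
opening: -0.0
```

```bash
python3 -c "
from h import *
go(.4225,.0885,.083)"
```

```text
t 49.25 pos [422.2  87.5 107.9] yaw 0.16 tilt [-0.004 -1.    -0.001] | ry 0.0027 shift [ 0.3 24.9  1. ] q [ 0.2   0.24 -0.41  0.92  0.    1.77] F [-0.3  0.5  1.1] op -0.0
```

Call:
carry_out:
  targets:
    - [0, 8, 0.5, 0, 0, 0]
    - [0, 8, 0, 0, 0, 0]
    - [0, 6, 0, 0, 0, 0]
    - [0, 3, 0, 0, 0, 0]
    - [0, 2, 0, 0, 0, 0]
    - [0, 0, 0, 0, 0, 0]

```text
time: 49.75
eef_pos: [0.4238, 0.0882, 0.0824]
eef_rot: [0.707, 0.001, -0.001, -0.707]
wrist_force: [-0.3, -0.6, 4.1]
opening: -0.001
```

Call:
carry_out:
  targets:
    - [0, 1.5, 0, 0, 0, 0]
    - [0, 1.5, 0, 0, 0, 0]
    - [0, 1.5, 0, 0, 0, 0]
    - [0, 0, 0, 0, 0, 0]

```text
time: 50.08
eef_pos: [0.424, 0.0882, 0.0807]
eef_rot: [-0.707, -0.002, 0.0, 0.707]
wrist_force: [-7.2, -2.4, 26.3]
opening: -0.003
```

The button bottomed at 26 N, TCP z 0.0807. Next I retreat and check.

Call:
carry_out:
  targets:
    - [0, -4, 0, 0, 0, 0]
    - [0, -20, 0, 0, 0, 0]
    - [0, -35, 0, 0, 0, 0]
    - [0, -35, 0, 0, 0, 0]
    - [0, -35, 0, 0, 0, 0]
    - [0, -35, 0, 0, 0, 0]
    - [-30, -20, 0, 0, 0, 0]
    - [-30, 0, 0, 0, 0, 0]
    - [-30, 0, 0, 0, 0, 0]
    - [-30, 0, 0, 0, 0, 0]
    - [-10, 0, 0, 0, 0, 0]
    - [0, 0, 0, 0, 0, 0]
    - [0, 0, 0, 0, 0, 0]

```text
time: 51.17
eef_pos: [0.2941, 0.0881, 0.2621]
eef_rot: [-0.707, -0.002, 0.0, 0.707]
wrist_force: [-1.4, -0.1, 0.1]
opening: 0.0
```

```bash
python3 - <<'E'
from h import *
go(.3,.09,.25)
a=cam("top")["image"];b=cam("scene")["image"]
v=np.hstack([cv2.resize(a[130:270,70:470],(800,280),interpolation=cv2.INTER_CUBIC)]);w=cv2.resize(b[90:370,150:450][:, :],(340,318),interpolation=cv2.INTER_CUBIC)
z=np.zeros((318,800,3),np.uint8);z[:,:340]=w;z[:,345:]=cv2.resize(b[135:260,185:364],(455,318),interpolation=cv2.INTER_CUBIC)
cv2.imwrite("pics/fin.png",np.vstack([v,z]))
E
```

```text
t 51.17 pos [294.1  88.1 262.1] yaw 0.18 tilt [ 0.002 -1.     0.   ] | ry 0.0032 shift [ 5.9 12.1  1.9] q [ 0.29 -0.15 -0.4   1.33 -0.    1.86] F [-1.4 -0.1  0.1] op 0.0
```

View pics/fin.png

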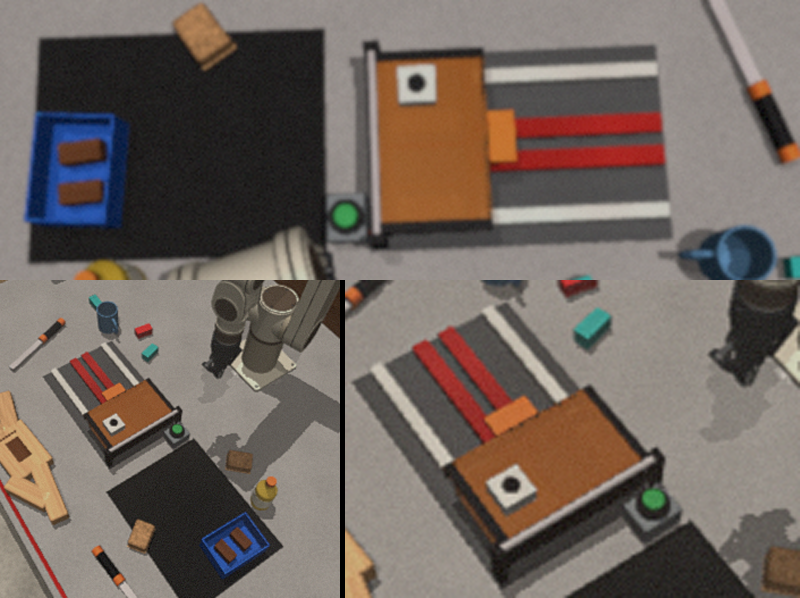

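Both offcuts are in the bin, the cover is level with the sled under it, and the bystanders have not moved. Handing in.

```bash
python3 -c "
from rig import order,monitor
print(order.close_job(),monitor.get_state()['time'])"
```

```text
the job is handed in; nothing more can be done
the job is handed in; nothing more can be done
```

The job is done and handed in, at about 51 s on the robot's clock. I put both dark offcuts in the blue bin and laid the two pale blanks flat in bays -87 and +29. Then I pushed the sled home, swung the cover shut and pressed the start button, in that order.

**Last checks:**
- **Offcuts:** the final picture shows both in the bin.
- **Blanks:** only two were there. Both lay flat in their own bays, lengthwise, in a picture taken after the sled reached home. The shut cover hides them in the last one.
- **Sled:** it met a firm stop at TCP y = -98.8 mm, where I expected -99 mm, and the push force rose to 16 N without further movement.
- **Cover:** it stopped firmly at TCP z = 109.6 mm under 24 N, where I expected 110 mm for shut. It looks level in the final picture.
- **Button:** I pressed it to a hard stop under 26 N, at TCP z = 80.7 mm. That is only about 2 mm below where I first felt contact, so I rely on the force for "right down". There was no reading of the button's travel.
- **Other things on the bench:** those in view in the final picture look unmoved.

**Disagreements:** one rough pixel estimate put the first blank's front end about 8 mm too far back. A closer crop and the touch-free lowering contradicted it. The networks found no blanks or offcuts reliably, so I located those by colour and by picking pixels.

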